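# Load the shaker's jar clamp and start its lid screw

### The job

Get the jar clamp ready for the shaker: set the two small screw-lid paste jars one by one into its two round pockets, either jar in either pocket, then put the clamp lid over its two pins so that it lies flat on the threaded boss. Start the lid's captive screw without crossing the thread: turn the knob backward (anticlockwise from above) until the screw drops by one thread, stop there, let it sit down, then turn it one full turn forward (clockwise). Finish still gripping the knob, with the screw started; do not let go, and leave the other things on the bench where they are.

Things in the scene. Friction and masses are not known exactly. Their poses are not given: they have to be found in the camera images.
- jar_clamp: fixed grey block 80 x 184 mm (long along its y), top 40 mm up, on a base plate 92 x 226 x 8 mm. Round pockets (55 mm wide, 31 deep) at y = +-56 mm; between them a brass threaded boss 38 mm wide and two 8 mm pins, tapered ends 97 mm up, at (x, y) = (27, 0) and (-27, 14) mm, so the lid fits one way round. Lid seat (boss top, 14 mm pin shoulders) 84 mm up. Origin: centre of underside
- pocket_left (a point): centre of the floor of the pocket at the clamp's +y end, 9 mm above the bench; axes as jar_clamp
- pocket_right (a point): centre of the floor of the pocket at the clamp's -y end, 9 mm above the bench; axes as jar_clamp
- boss_mouth (a point): centre of the top face of the threaded boss, 84 mm above the bench, where the lid's underside comes to lie; axes as jar_clamp
- jar_a: closed paste jar, a cylinder 48 mm across and 74 mm tall with a ribbed screw lid, about 0.14 kg; origin at the centre of its underside, z up. In a pocket it stands 43 mm out of the block
- jar_b: second closed paste jar of the same size and form, about 0.16 kg; origin at the centre of its underside, z up
- clamp_lid: steel lid 72 x 172 x 7 mm (long along y) with 11 mm holes at (x, y) = (27, 0) and (-27, 14) mm for the pins and a dark hub 39 mm wide, 12 mm high, which carries the captive knob screw. Lies flat on the bench at first. Lid and knob, 0.4 kg, are lifted together by the knob. It fits when its x and y axes point as the clamp's do. Origin: centre of the plate's underside; z up
- clamp_knob: round black plastic knob, 38 mm across and 28 mm tall, on a 16 mm steel screw shank; a short white index line on its top lies at +x of its own frame. Origin on the axis 46 mm below the knob's underside (1 mm below the tip of the shank); z up; it turns with the knob
- knob_grip (a point): on the knob's axis at the middle of its height, 14 mm below its top: the height to grip; 60 mm above clamp_knob's origin
- knob_turn (a joint): turning of the knob in the lid, rad, not wrapped: grows forward (clockwise from above). Starts between 0.7 and 1.8. Right-hand single-start thread, 6 mm pitch, blunt ends: on the seated lid the screw's end lies on the boss's first thread and passes off its end at about -0.1 while turning backward; there it can drop 6 mm. Turns easily; the lid's pins hold the lid
- knob_drop (a joint): how far the screw has slid down through the lid, m: 0 (upper stop, as when the lid hangs from the knob) to 0.027. It slides freely and sinks by its weight when the grip opens; a closed grip carries it, so lower or press lightly. On the seated lid about 0.0058 + 0.00095 x knob_turn on top of the thread, 0.0118 + 0.00095 x knob_turn once dropped in
- beaker: bystander: clear beaker 71 mm across, 88 mm tall; origin at its underside
- dropper_bottle: bystander: brown dropper bottle 35 mm across, 112 mm tall; origin at its underside
- weight_500: bystander: larger knobbed test weight, 37 mm across, 50 mm tall; origin at its underside
- weight_200: bystander: smaller knobbed test weight, 28 mm across, 38 mm tall; origin at its underside
- scoop: bystander: steel scoop 152 mm long lying on the bench
- syringe: bystander: plastic syringe 126 mm long lying on the bench
Things that resemble listed ones, but are neither listed nor needed, are in the scene too. Several things look just like the jar_a: the one meant starts farthest to the robot's right.

How it is judged:
On the way, in this order (a step that is already met when the one before it is completed fails the run):
1. both jars stand fully down in the pockets (((horizontal distance between jar_a and pocket_left below 0.005 m and z of jar_a in the frame of pocket_left below 0.003 m and angle between each of jar_a, jar_b's own z axis and vertical below 0.1 rad and horizontal distance between jar_b and pocket_right below 0.005 m and z of jar_b in the frame of pocket_right below 0.003 m) or (horizontal distance between jar_b and pocket_left below 0.005 m and z of jar_b in the frame of pocket_left below 0.003 m and angle between each of jar_b, jar_a's own z axis and vertical below 0.1 rad and horizontal distance between jar_a and pocket_right below 0.005 m and z of jar_a in the frame of pocket_right below 0.003 m))), for 0.2 s.
2. the lid lies flat on the boss over both pins, the screw resting on top of the thread (horizontal distance between clamp_lid and boss_mouth below 0.005 m and z of clamp_lid in the frame of boss_mouth between -0.0025 and 0.0025 m and angle between clamp_lid's own z axis and vertical below 0.06 rad and angle between the x axis of clamp_lid and the x axis of jar_clamp, either way round below 0.15 rad and value of joint knob_drop below 0.009 m), for 0.2 s.
3. the knob has been turned backward off the thread's end and the screw has dropped one thread (horizontal distance between clamp_lid and boss_mouth below 0.005 m and z of clamp_lid in the frame of boss_mouth between -0.0025 and 0.0025 m and angle between clamp_lid's own z axis and vertical below 0.06 rad and angle between the x axis of clamp_lid and the x axis of jar_clamp, either way round below 0.15 rad and value of joint knob_turn between -1.2 and 0.4 rad and value of joint knob_drop above 0.01 m), for 0.1 s.
At the end, for the whole second after the job is handed in: Fingers still grip the knob (over 3 N), which stands still one turn forward of the drop (knob_turn 4.9 to 7.4 rad, knob_drop over 15.5 mm); lid flat on the boss (5 mm; height 2.5 mm); one jar in each pocket (5 mm; 3 mm of its floor) (((horizontal distance between jar_a and pocket_left below 0.005 m and z of jar_a in the frame of pocket_left below 0.003 m and angle between each of jar_a, jar_b's own z axis and vertical below 0.1 rad and horizontal distance between jar_b and pocket_right below 0.005 m and z of jar_b in the frame of pocket_right below 0.003 m) or (horizontal distance between jar_b and pocket_left below 0.005 m and z of jar_b in the frame of pocket_left below 0.003 m and angle between each of jar_b, jar_a's own z axis and vertical below 0.1 rad and horizontal distance between jar_a and pocket_right below 0.005 m and z of jar_a in the frame of pocket_right below 0.003 m)) and horizontal distance between clamp_lid and boss_mouth below 0.005 m and z of clamp_lid in the frame of boss_mouth between -0.0025 and 0.0025 m and angle between clamp_lid's own z axis and vertical below 0.06 rad and angle between the x axis of clamp_lid and the x axis of jar_clamp, either way round below 0.15 rad and value of joint knob_turn between 4.9 and 7.4 rad and value of joint knob_drop above 0.0155 m and velocity of joint knob_turn between -0.15 and 0.15 rad/s and contact force between the fingers and clamp_knob above 3 N); the arm keeps its last pose, push and grip.
It fails at once if a jar or the beaker is tipped over (angle between any of jar_a, jar_b, beaker's own z axis and vertical above 0.6 rad).
It fails at once if a bystander is pushed more than 4 cm (distance of any of beaker, dropper_bottle, weight_500, weight_200, scoop, syringe from where it was at the start of the episode above 0.04 m).
It also fails if it takes over 72 s, if anything falls off the work surface, if the arm or the gripper's body presses on something with over 40 N, if the wrist force passes 120 N, or if a joint passes its speed limit or range.

### The arm

A 6-joint arm with a two-finger parallel gripper is mounted at the origin on a cart in front of the work surface, level with it; the furniture and walls round the work are solid. World frame = base frame: x ahead of the robot, y to its left, z up, the work surface at z = 0. Lengths are in m, angles in rad, forces in N, time in s.
With the tool pointing down it reaches from about 0.375 to 0.925 m from the base axis. Payload 5.7 kg.
Tool frame: the origin (TCP) lies between the finger pads; the fingertips stand 8 mm ahead of it and the grasp point (between the pads) lies 11 mm behind it; z points along the fingers, x is the direction in which the jaws open and shut, and the axes are right-handed (so a half turn about z gives the same grasp; the last joint's range is limited). The gripper opens to 85 mm and grips with 20 to 120 N. Pads are 22 mm wide; open, the fingers measure 114 mm over their backs; the gripper's body (76 mm by 85 mm) begins 54 mm behind the grasp point. The pads swing forward as they close: fully open they stand 13 mm farther back than shut.
Start: joints at [-1.431, 0.359, 1.51, -0, 1.272, -0.115], TCP at [0.151, -0.581, 0.239] pointing down, gripper open.
Joint ranges: [-2.97, 2.97], [-1.01, 2.36], [0.21, 2.38], [-0.96, 4.11], [0.2, 2.71], [-2.98, 2.98]. Speed limits (rad/s): [2.39, 2.39, 3.14, 3.14, 3.14, 3.14].

### API

Orientations are given as a 3x3 rotation matrix whose columns are the frame's x, y, z axes.
In Python, from rig import arm gives the robot as it stands.
- The arm moves only by the tool apply_moves, never from a script. Its argument "series" is a list of rows, each a list of 7 numbers: the shift along the tool's x, y, z in units of 25 mm (1.0 is 25 mm), then the turn, a rotation vector about the tool's x, y, z in units of 8 degrees (1.0 is 8 degrees), then the finger opening in mm, from 0 to 85.4. In form: [[x, y, z, ax, ay, az, fingers], ...]. A call has 1 to 10 rows; each row is the pose to reach, as a shift and turn from the pose measured when the call began, along the tool's axes at that moment; what a row does not reach only later rows make up. A row lasts 1/10 s, in which the tool goes at most 50 mm and 8.59 degrees, less where a joint would pass 70% of its speed; a pose out of reach is approached as far as the arm can. A call with a gripper value outside its range is refused whole. The fingers move at their own pace and stop on an object; the grip force is fixed at half the most. Time passes only in rows, so rows that repeat a pose let the fingers close. It gives the time, the measured TCP pose, the force and the opening at its end, in the units of the state.
- arm.get_obs(): the state, without advancing time (a new reading comes with each control period).
- arm.camera(name): name is "scene" or "side" or "wrist"; returns a dict with "image" (384x512x3 uint8, red, green, blue), "fx", "fy", "cx", "cy" (pixels), "xyz" and "rotation" of the camera in the world; the wrist camera has in their place "T_tool_cam" (4x4, takes a point from camera to tool coordinates, whose origin is the TCP and whose axes are the tool frame's). Camera axes: x right, y up, looking along -z (the intrinsics and any distortion apply to the point x, -y, -z); pixel columns grow to the right and rows downward; lengths in m; the calibration is good to about 2 mm. A picture is of the moment at which its call begins: read the wrist's pose just before it. There is no depth.
- arm.finish_job(): hands the job in, once; it reports no verdict.
Trained networks look in a picture, given as the dict that the camera call returned (one of the last four; its "shot" number tells which), for a name from the list of things; names that differ only in an ending like _2 or _b are one class to them, and where a whole thing is asked for, a point or a joint stands for the part that bears it (a point fixed in the world has none). Each returns a list of dicts, best first, with "conf" (0 to 1); they miss things now and then, are a little off and sometimes report something else, mostly with a low value. They report only what shows in the picture. A call takes as long as a camera call. They do not tell look-alikes from the thing itself.
- arm.recognise(picture, target): "rect" ([left, top, right, bottom] in pixels, round what is visible of it).
- arm.trace(picture, target): "mask" (384x512 bool, what is visible of it) and "rect" ([left, top, right, bottom] in pixels, round what is visible of it).
The state is a dict: "t": time; "joint_positions": joint angles; "joint_velocities": joint speeds; "effort": joint torques, N m; "tool_pos": TCP position; "ee_rot": TCP orientation; "ft_force": force on the tool from outside, world axes, zero at the start; "torque": the same for the moment, N m; "width": finger opening in m.
Only numpy, scipy, OpenCV 4.12 (cv2) and the standard library are available. Lean on these libraries where they do the work, as an engineer would, in place of code of your own. Each camera call takes 0.05 s, during which the arm holds its last target.

## Working session

There is one attempt and no reset: what is moved stays moved. The work goes in short steps, Python scripts to look and compute and a tool call to move; the robot and the scene stay as the last step left them, time stands still between calls to the robot, and variables do not carry over. Pictures are saved under pics/ and viewed, and the job is handed in when it is done.

Besides the shell and the picture viewer there is one more tool, called after "Call:" by a JSON object that holds its "op" and its "data". apply_moves: Moves the arm, as the interface text tells. Its arguments: {"type":"object","properties":{"series":{"type":"array","items":{"type":"array","items":{"type":"number"}}}},"required":["series"]}

```bash
ls; mkdir -p pics
python3 - <<'E'
from rig import arm
import cv2,json,numpy as np
print(arm.get_obs())
for n in ["scene","side","wrist"]:
    c=arm.camera(n); cv2.imwrite(f"pics/{n}0.png",c["image"][:,:,::-1])
    print(n,{k:(np.round(v,4).tolist() if k!="image" else 0) for k,v in c.items() if k!="image"})
E
```

```text
pics
{'t': 0.0, 'joint_positions': array([-1.43112538e+00,  3.59513062e-01,  1.51144376e+00, -1.37801486e-05,
        1.27247173e+00, -1.15091744e-01]), 'joint_velocities': array([ 0.00116133,  0.00064773,  0.00087326, -0.00036296,  0.00107471,
       -0.00148561]), 'effort': array([ 3.68490291e-03, -5.27606499e+01, -2.78616232e+01,  2.35050502e-04,
        1.33022637e-02, -1.29870506e-05]), 'tool_pos': array([ 0.15110944, -0.57997632,  0.23844445]), 'ee_rot': array([[ 2.52019453e-01, -9.67722131e-01, -2.68632064e-04],
       [-9.67720447e-01, -2.52019519e-01,  1.81618700e-03],
       [-1.82526487e-03, -1.97753713e-04, -9.99998315e-01]]), 'ft_force': array([-0.88781124,  0.40374554, -0.06770041]), 'torque': array([-0.0549966 ,  0.00320519, -0.02359932]), 'width': 0.08536554802889995}
scene {'fx': 411.9048, 'fy': 411.9048, 'cx': 252.4894, 'cy': 192.6013, 'xyz': [-0.243, 0.7856, 0.8377], 'rotation': [[-0.6952, 0.3947, -0.6007], [-0.7185, -0.4042, 0.566], [-0.0194, 0.8251, 0.5647]], 'shot': 1}
side {'fx': 462.6798, 'fy': 462.6798, 'cx': 251.1892, 'cy': 190.8987, 'xyz': [0.2086, -1.1936, 0.8777], 'rotation': [[0.9633, 0.1319, -0.2339], [-0.2683, 0.5113, -0.8165], [0.0119, 0.8492, 0.5279]], 'shot': 2}
wrist {'fx': 271.5536, 'fy': 271.5536, 'cx': 259.457, 'cy': 193.9585, 'T_tool_cam': [[1.0, -0.0006, -0.0007, 0.0002], [-0.0008, -0.9606, -0.2781, -0.0707], [-0.0005, 0.2781, -0.9606, -0.1337], [0.0, 0.0, 0.0, 1.0]], 'shot': 3}
```

View pics/scene0.png

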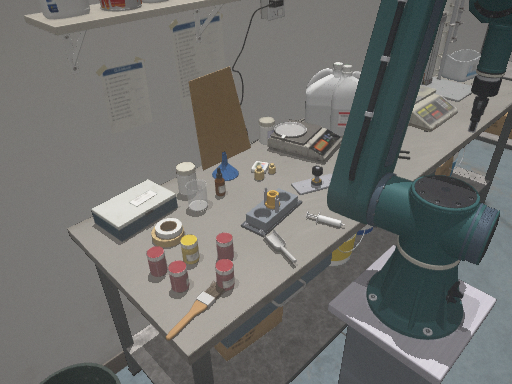

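View pics/side0.png

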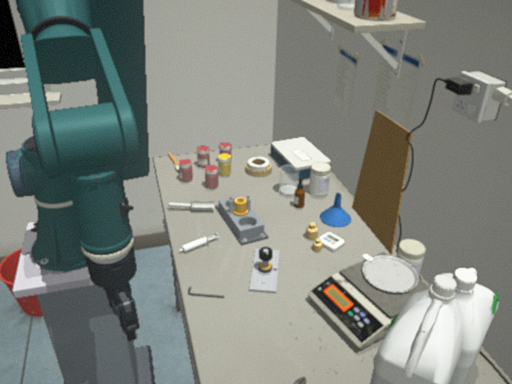

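View pics/wrist0.png

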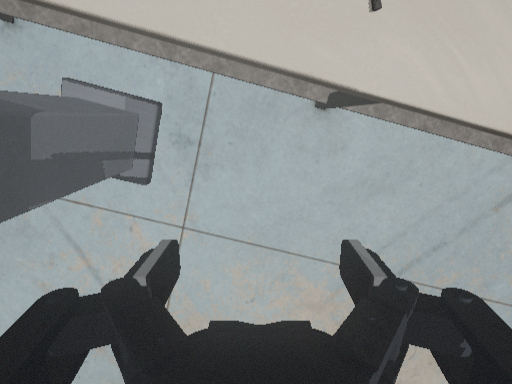

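```bash
cat > h.py <<'E'
from rig import arm
import numpy as np, cv2
def save(c,name,crop=None,s=1):
    im=c["image"][:,:,::-1]
    if crop: x0,y0,x1,y1=crop; im=im[y0:y1,x0:x1]
    if s!=1: im=cv2.resize(im,None,fx=s,fy=s,interpolation=cv2.INTER_CUBIC)
    cv2.imwrite("pics/"+name,im)
def camRt(c,obs=None):
    if "T_tool_cam" in c:
        T=np.array(c["T_tool_cam"]); R=obs["ee_rot"]@T[:3,:3]; t=obs["ee_rot"]@T[:3,3]+obs["tool_pos"]
        return R,t
    return np.array(c["rotation"]),np.array(c["xyz"])
def proj(c,P,obs=None):
    R,t=camRt(c,obs); p=(np.atleast_2d(P)-t)@R
    return np.c_[c["cx"]+c["fx"]*p[:,0]/-p[:,2], c["cy"]-c["fy"]*p[:,1]/-p[:,2]]
def px2w(c,uv,z,obs=None):
    R,t=camRt(c,obs); d=R@np.array([(uv[0]-c["cx"])/c["fx"],-(uv[1]-c["cy"])/c["fy"],-1.])
    return t+d*(z-t[2])/d[2]
def cyl(p,r,h,n=48,z0=0):
    a=np.linspace(0,2*np.pi,n,endpoint=False)
    ring=np.c_[p[0]+r*np.cos(a),p[1]+r*np.sin(a)]
    return np.vstack([np.c_[ring,np.full(n,z0)],np.c_[ring,np.full(n,z0+h)]])
E
python3 - <<'E'
from h import *
for n in ["scene","side"]:
    c=arm.camera(n)
    print({k:v for k,v in c.items() if k not in("image",)}.keys())
    for t in ["jar_a","jar_clamp","clamp_lid","clamp_knob","beaker","dropper_bottle","weight_500","weight_200","scoop","syringe"]:
        for d in arm.recognise(c,t):
            r=d["rect"]; u=((r[0]+r[2])/2,r[3]); print(n,t,round(d["conf"],2),np.round(r).astype(int),np.round(px2w(c,((r[0]+r[2])/2,(r[1]+r[3])/2),0.035)[:2],3))
    save(c,f"{n}_z.png",(70,80,370,350) if n=="scene" else (140,120,400,320),2.6)
E
```

```text
dict_keys(['fx', 'fy', 'cx', 'cy', 'xyz', 'rotation', 'shot'])
scene jar_a 0.86 [147 246 170 278] [0.552 0.403]
scene jar_a 0.85 [215 257 234 293] [0.384 0.306]
scene jar_a 0.84 [178 236 200 264] [0.532 0.312]
scene jar_a 0.72 [216 230 233 262] [0.472 0.228]
scene jar_a 0.69 [169 260 187 290] [0.473 0.393]
scene jar_clamp 0.96 [242 189 302 238] [0.483 0.019]
scene clamp_lid 0.63 [293 166 328 192] [ 0.523 -0.226]
scene beaker 0.69 [188 178 207 208] [0.744 0.117]
scene beaker 0.26 [217 231 233 260] [0.473 0.227]
scene dropper_bottle 0.55 [211 168 224 194] [0.755 0.018]
scene dropper_bottle 0.47 [312 165 322 182] [ 0.531 -0.271]
scene weight_500 0.44 [252 164 264 180] [ 0.694 -0.131]
scene weight_200 0.44 [252 164 264 180] [ 0.694 -0.131]
scene scoop 0.5 [260 231 298 262] [0.358 0.119]
scene syringe 0.7 [307 215 341 228] [ 0.336 -0.064]
scene syringe 0.44 [186 178 208 209] [0.744 0.119]
dict_keys(['fx', 'fy', 'cx', 'cy', 'xyz', 'rotation', 'shot'])
side jar_a 0.84 [218 153 232 177] [0.537 0.312]
side jar_a 0.79 [206 163 222 186] [0.481 0.255]
side jar_a 0.74 [180 155 193 181] [0.391 0.3
[... 241 characters left out ...]
 -0.237]
side jar_clamp 0.52 [251 250 282 292] [ 0.512 -0.295]
side clamp_lid 0.77 [249 248 282 292] [ 0.51  -0.292]
side clamp_knob 0.71 [259 250 269 268] [ 0.521 -0.245]
side clamp_knob 0.55 [220 194 264 247] [ 0.507 -0.052]
side beaker 0.94 [283 162 301 196] [0.745 0.151]
side dropper_bottle 0.79 [294 177 303 210] [0.736 0.054]
side weight_500 0.74 [293 179 304 211] [0.73  0.043]
side weight_500 0.56 [305 218 315 240] [ 0.697 -0.148]
side weight_200 0.74 [293 179 304 211] [0.73  0.043]
side weight_200 0.56 [305 218 315 240] [ 0.697 -0.148]
side scoop 0.59 [168 199 215 213] [0.369 0.069]
side syringe 0.76 [183 234 220 253] [ 0.364 -0.132]
side syringe 0.39 [216 196 268 245] [ 0.506 -0.052]
```

View pics/scene_z.png

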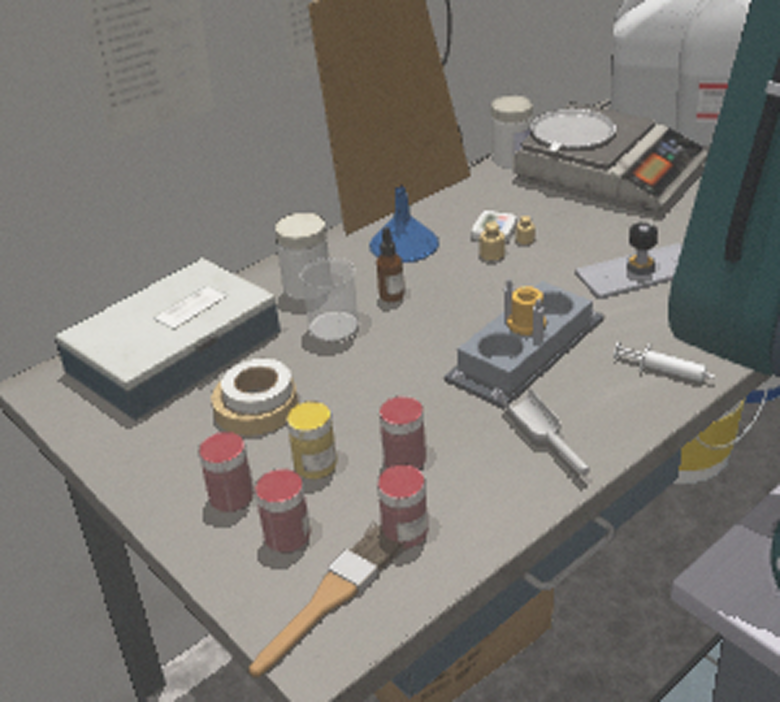

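View pics/side_z.png

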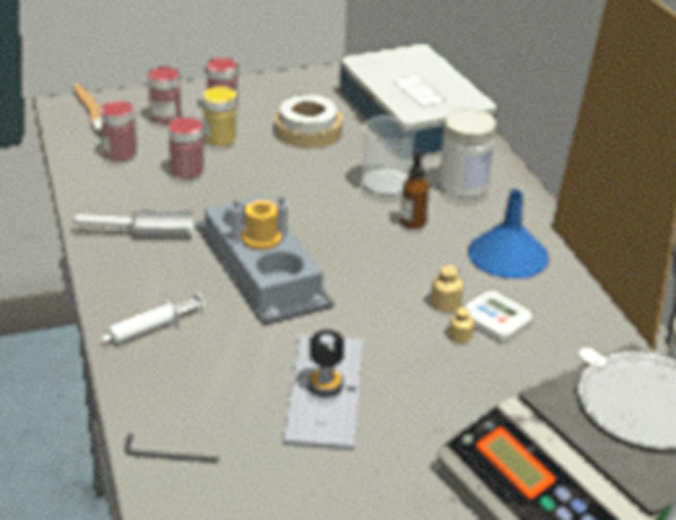

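```bash
cat >> h.py <<'E'
def plan(pos,yaw=None,obs=None):
    """world TCP target, yaw deg of tool x (pointing down) -> shift+turn units"""
    from scipy.spatial.transform import Rotation as Ro
    o=obs or arm.get_obs(); R=o["ee_rot"]
    cur=np.degrees(np.arctan2(R[1,0],R[0,0]))
    if yaw is None: yaw=cur
    a=np.radians(yaw); Rt=np.array([[np.cos(a),np.sin(a),0],[np.sin(a),-np.cos(a),0],[0,0,-1.]])
    d=R.T@(np.array(pos)-o["tool_pos"])/0.025
    rv=np.degrees(Ro.from_matrix(R.T@Rt).as_rotvec())/8
    print("t",round(float(o["t"]),2),"pos",np.round(o["tool_pos"],4),"yaw",round(cur,2),"j",np.round(o["joint_positions"],2),"w",round(float(o["width"]),4),"F",np.round(o["ft_force"],1))
    print(" shift",np.round(d,3),"turn",np.round(rv,3),"dist",round(float(np.linalg.norm(d)*25),1),"mm")
E
python3 -c "
from h import *
plan([0.46,-0.16,0.30],-20)"
```

```text
t 1.25 pos [ 0.1512 -0.5806  0.2393] yaw -75.4 j [-1.43  0.36  1.51 -0.    1.27 -0.12] w 0.0854 F [-1.  -0.2 -0. ]
 shift [-13.168 -16.193  -2.428] turn [-1.000e-03  1.000e-03 -6.925e+00] dist 525.3 mm
```

Call:
{"op": "apply_moves", "data": {"series": [[-1.3,-1.6,-0.25,0,0,-0.7,85],[-2.6,-3.2,-0.5,0,0,-1.4,85],[-3.9,-4.8,-0.75,0,0,-2.1,85],[-5.2,-6.4,-1.0,0,0,-2.8,85],[-6.5,-8.0,-1.2,0,0,-3.5,85],[-7.8,-9.6,-1.45,0,0,-4.2,85],[-9.1,-11.2,-1.7,0,0,-4.9,85],[-10.4,-12.8,-1.9,0,0,-5.6,85],[-11.7,-14.4,-2.2,0,0,-6.3,85],[-13.1,-16.1,-2.4,0,0,-6.9,85]]}}

```text
t: 2.25
tool_pos: [0.4461, -0.1786, 0.2978]
ee_rot: [[0.94, -0.342, 0.001], [-0.342, -0.94, -0.001], [0.001, 0.0, -1.0]]
ft_force: [1.2, -1.2, -1.0]
width: 0.0851
```

Run:
```python
from h import *
plan([0.46,-0.16,0.30],-20)
o=arm.get_obs();c=arm.camera("wrist");save(c,"w1.png");np.savez("w1.npz",**{k:c[k] for k in c},pos=o["tool_pos"],rot=o["ee_rot"])
plan([0.46,-0.16,0.30],-20)
```

```text
t 2.25 pos [ 0.4461 -0.1786  0.2978] yaw -19.99 j [-0.52  0.13  1.68  0.    1.33 -0.18] w 0.0851 F [ 1.2 -1.2 -1. ]
 shift [ 0.268 -0.887 -0.089] turn [ 0.001 -0.009  0.001] dist 23.3 mm
t 2.3 pos [ 0.4504 -0.1725  0.2986] yaw -19.55 j [-0.51  0.13  1.67  0.01  1.34 -0.17] w 0.0851 F [4.1 3.9 0.2]
 shift [ 0.196 -0.601 -0.053] turn [-0.041 -0.029  0.056] dist 15.9 mm
```

View pics/w1.png

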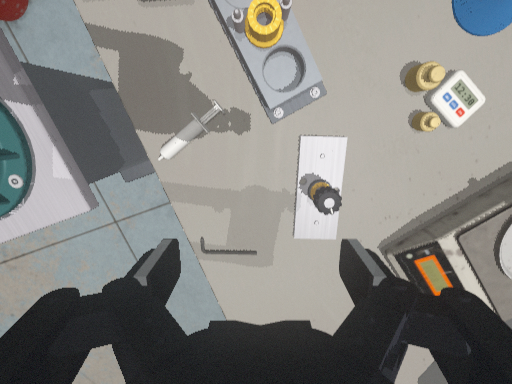

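Run:
```python
from h import *
z=dict(np.load("w1.npz"));o={"tool_pos":z["pos"],"ee_rot":z["rot"]}
for n,uv,h in [("boss",(264,22),.084),("pocketR",(284,70),.04),("lidc",(321,187),.007),("knobtop",(330,204),.08),("lid corner TL",(305,136),.007),("TR",(347,138),.007),("BL",(294,238),.007),("BR",(335,239),.007)]:
    print(n,px2w(z,uv,h,o))
save(z,"w1z.png",(270,110,370,260),5)
plan([0.45,0.08,0.30],0)
```

```text
boss [ 0.51002052 -0.01969238  0.084     ]
pocketR [ 0.52117209 -0.06971092  0.04      ]
lidc [ 0.52654774 -0.25151051  0.007     ]
knobtop [ 0.52162502 -0.25476626  0.08      ]
lid corner TL [ 0.52623683 -0.16537797  0.007     ]
TR [ 0.58605199 -0.1903016   0.007     ]
BL [ 0.45778439 -0.32238078  0.007     ]
BR [ 0.5231771  -0.34819577  0.007     ]
t 2.3 pos [ 0.4504 -0.1725  0.2986] yaw -19.55 j [-0.51  0.13  1.67  0.01  1.34 -0.17] w 0.0851 F [4.1 3.9 0.2]
 shift [-3.393 -9.513 -0.016] turn [-0.036 -0.036 -2.444] dist 252.5 mm
```

View pics/w1z.png

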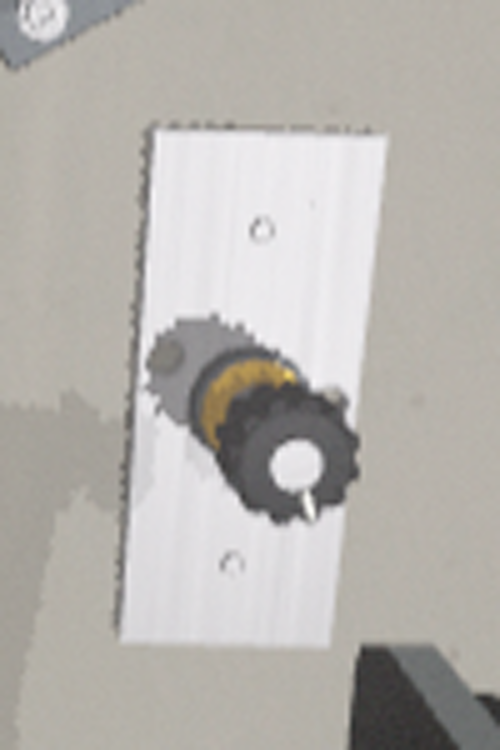

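Call:
{"op": "apply_moves", "data": {"series": [[-0.6,-1.6,0,0,0,-0.4,85],[-1.2,-3.2,0,0,0,-0.8,85],[-1.8,-4.8,0,0,0,-1.2,85],[-2.4,-6.4,0,0,0,-1.6,85],[-2.9,-8.0,0,0,0,-2.0,85],[-3.4,-9.5,0,0,0,-2.4,85],[-3.4,-9.5,0,0,0,-2.4,85],[-3.4,-9.5,0,0,0,-2.4,85]]}}

```text
t: 3.1
tool_pos: [0.4496, 0.0801, 0.2996]
ee_rot: [[1.0, -0.004, 0.006], [-0.004, -1.0, 0.003], [0.006, -0.004, -1.0]]
ft_force: [-0.9, -1.3, 0.3]
width: 0.085
```

```bash
cat >> h.py <<'E'
def shot(name):
    o=arm.get_obs();c=arm.camera("wrist");save(c,name+".png");np.savez(name+".npz",**{k:c[k] for k in c},pos=o["tool_pos"],rot=o["ee_rot"]);return c,o
def load(name):
    z=dict(np.load(name+".npz"));return z,{"tool_pos":z["pos"],"ee_rot":z["rot"]}
E
python3 - <<'E'
from h import *
plan([0.45,0.08,0.30],0)
c,o=shot("w2")
for t in ["jar_a","jar_clamp"]:
  for d in arm.trace(c,t):
    m=d["mask"];r=d["rect"];ys,xs=np.nonzero(m)
    print(t,d["conf"],np.round(r),px2w(c,((r[0]+r[2])/2,(r[1]+r[3])/2),.04,o)[:2])
E
```

```text
t 3.1 pos [0.4496 0.0801 0.2996] yaw -0.25 j [0.02 0.09 1.72 0.   1.33 0.03] w 0.085 F [-0.9 -1.3  0.3]
 shift [ 0.015  0.004 -0.015] turn [-0.025 -0.042 -0.031] dist 0.5 mm
jar_a 0.9 [302.   1. 335.  12.] [0.52676905 0.28228615]
jar_a 0.74 [255.  23. 291.  75.] [0.46970023 0.23400083]
jar_clamp 0.61 [264. 145. 327. 274.] [0.50696475 0.01189315]
```

View pics/w2.png

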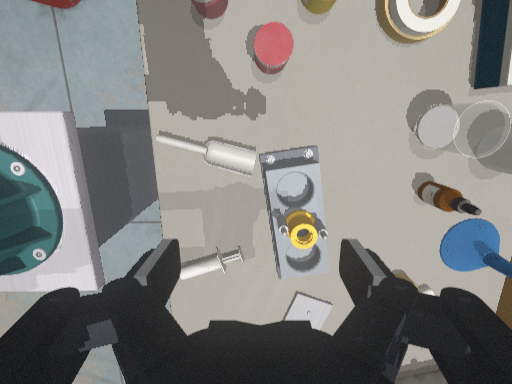

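Run:
```python
from h import *
z,o=load("w2");save(z,"w2z.png",(250,130,340,290),4)
```

```text
(no output)
```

View pics/w2z.png

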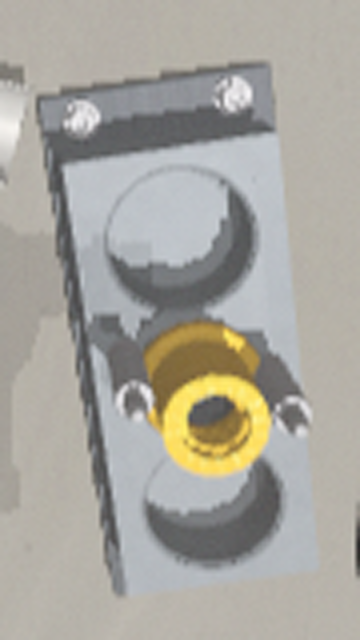

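Run:
```python
from h import *
from scipy.optimize import least_squares
z,o=load("w2")
z4=lambda u,v:(250+u/4,130+v/4)
M=[((-27,14,97),z4(131,398)),((27,0,97),z4(297,412)),((0,0,84),z4(216,425)),((0,56,40),z4(182,237)),
((-40,92,40),z4(66,166)),((40,92,40),z4(273,137)),((40,-92,40),z4(317,570)),((-40,-92,40),z4(128,592))]
P=np.array([m[0] for m in M])/1000.;U=np.array([m[1] for m in M])
def W(q):
    c,s=np.cos(q[2]),np.sin(q[2]);return np.c_[q[0]+c*P[:,0]-s*P[:,1],q[1]+s*P[:,0]+c*P[:,1],P[:,2]]
f=lambda q:(proj(z,W(q),o)-U).ravel()
r=least_squares(f,[.5,0,.13],loss="soft_l1");print(r.x,np.degrees(r.x[2]));print(np.round(f(r.x).reshape(-1,2),1))
q=r.x
P=np.array([[0,.056,.009],[0,-.056,.009]]);print("pockets",W(q))
g=lambda p:proj(z,[[p[0],p[1],.074]],o)[0]
# jar_a top disc: circle at (274,43)
save(z,"w2j.png",(180,0,350,90),4)
```

```text
[ 0.51296428 -0.01169997  0.14853842] 8.510624550202408
[[ 1.4  3.9]
 [ 0.8  4.1]
 [-0.4 -0.4]
 [-0.7  0.4]
 [-1.5 -1.2]
 [ 0.9 -2.2]
 [ 0.1 -0.7]
 [-0.8  0.4]]
pockets [[ 0.50467668  0.04368338  0.009     ]
 [ 0.52125187 -0.06708332  0.009     ]]
```

View pics/w2j.png

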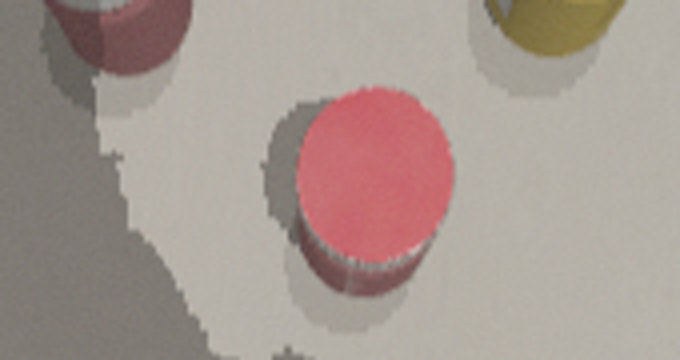

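Run:
```python
from h import *
from scipy.optimize import least_squares
z,o=load("w2")
z4=lambda u,v:(250+u/4,130+v/4)
M=[((-27,14,84),z4(131,399)),((27,0,84),z4(295,411)),((0,0,84),z4(216,425)),((0,56,40),z4(182,237)),
((-40,92,40),z4(66,166)),((40,92,40),z4(273,137)),((40,-92,40),z4(317,570)),((-40,-92,40),z4(128,592))]
P=np.array([m[0] for m in M])/1000.;U=np.array([m[1] for m in M])
def W(q):
    c,s=np.cos(q[2]),np.sin(q[2]);return np.c_[q[0]+c*P[:,0]-s*P[:,1],q[1]+s*P[:,0]+c*P[:,1],P[:,2]]
f=lambda q:(proj(z,W(q),o)-U).ravel()
r=least_squares(f,[.5,0,.13],loss="soft_l1");print(r.x,np.degrees(r.x[2]));print(np.round(f(r.x).reshape(-1,2),1))
P=np.array([[0,.056,.009],[0,-.056,.009]]);print("pockets",W(r.x))
print("jar_a",px2w(z,(273.75,44.2),.074,o), px2w(z,(180+375/4,88/4),.074,o),px2w(z,(180+375/4,265/4),.074,o))
print(px2w(z,(180+298/4,177/4),.074,o),px2w(z,(180+454/4,177/4),.074,o))
plan([0.47,0.25,0.25],0)
```

```text
[ 0.51356027 -0.01233723  0.14833777] 8.499128346417725
[[ 0.9  0.2]
 [-0.6  0.8]
 [ 0.   0. ]
 [-0.3  0.8]
 [-1.1 -0.8]
 [ 1.3 -1.8]
 [ 0.4 -0.4]
 [-0.5  0.7]]
pockets [[ 0.50528379  0.04304779  0.009     ]
 [ 0.52183676 -0.06772224  0.009     ]]
jar_a [0.46892259 0.23224503 0.074     ] [0.46866545 0.25549426 0.074     ] [0.46918854 0.2081998  0.074     ]
[0.44602277 0.23223239 0.074     ] [0.4924411  0.23214972 0.074     ]
t 3.25 pos [0.4498 0.0785 0.2996] yaw -0.45 j [0.02 0.09 1.72 0.   1.33 0.03] w 0.085 F [-0.5 -0.3  0.2]
 shift [ 0.742 -6.858  2.011] turn [-0.025 -0.041 -0.057] dist 179.6 mm
```

```bash
python3 -c "
from h import *
plan([0.469,0.222,0.20],8.5)"
```

```text
t 3.25 pos [0.4498 0.0785 0.2996] yaw -0.45 j [0.02 0.09 1.72 0.   1.33 0.03] w 0.085 F [-0.5 -0.3  0.2]
 shift [ 0.699 -5.73   4.007] turn [-0.022 -0.043 -1.119] dist 175.7 mm
```

Call:
{"op": "apply_moves", "data": {"series": [[0.15,-1.4,1.0,0,0,-0.3,85],[0.3,-2.8,2.0,0,0,-0.6,85],[0.5,-4.3,3.0,0,0,-0.9,85],[0.7,-5.7,4.0,0,0,-1.1,85],[0.7,-5.7,4.0,0,0,-1.1,85],[0.7,-5.7,4.0,0,0,-1.1,85]]}}

```text
t: 3.85
tool_pos: [0.469, 0.2203, 0.1994]
ee_rot: [[0.989, 0.145, 0.004], [0.145, -0.989, 0.002], [0.004, -0.002, -1.0]]
ft_force: [0.5, -0.2, 0.6]
width: 0.085
```

Run:
```python
from h import *
plan([0.469,0.232,0.048],8.5)
c,o=shot("w3")
for d in arm.trace(c,"jar_a"):
    r=d["rect"];print(d["conf"],np.round(r))
```

```text
t 3.85 pos [0.469  0.2203 0.1994] yaw 8.31 j [0.31 0.28 1.74 0.   1.12 0.16] w 0.085 F [ 0.5 -0.2  0.6]
 shift [ 0.044 -0.45   6.058] turn [-0.013 -0.03  -0.023] dist 151.9 mm
0.91 [235. 147. 282. 200.]
0.74 [156.  59. 216. 114.]
0.68 [306.  78. 369. 129.]
0.6 [261.   0. 317.  38.]
```

View pics/w3.png

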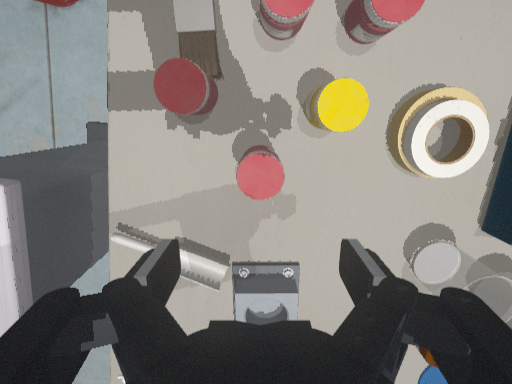

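Run:
```python
from h import *
z,o=load("w3")
hsv=cv2.cvtColor(z["image"],cv2.COLOR_RGB2HSV)
for n,uv in [("a",(260.7,176)),("b",(343.8,105))]:
    p=px2w(z,uv,.074,o);print(n,p)
    print(np.round([proj(z,p+[ .024*np.cos(a),.024*np.sin(a),0],o)[0] for a in np.radians([0,90,180,270])],0).tolist())
save(z,"w3z.png",(220,70,390,215),4)
```

```text
a [0.46890589 0.23414039 0.074     ]
[[285.0, 179.0], [264.0, 152.0], [236.0, 173.0], [257.0, 199.0]]
b [0.53401164 0.31027161 0.074     ]
[[369.0, 109.0], [350.0, 77.0], [318.0, 101.0], [338.0, 132.0]]
```

View pics/w3z.png

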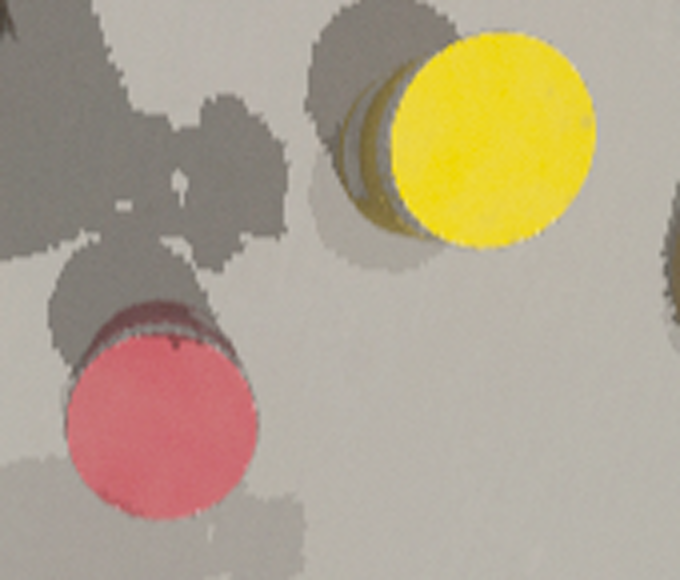

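Call:
{"op": "apply_moves", "data": {"series": [[0.04,-0.4,1.6,0,0,0,85],[0.04,-0.52,3.2,0,0,0,85],[0.04,-0.52,4.8,0,0,0,85],[0.04,-0.52,6.06,0,0,0,85],[0.04,-0.52,6.06,0,0,0,85],[0.04,-0.52,6.06,0,0,0,30],[0.04,-0.52,6.06,0,0,0,30],[0.04,-0.52,6.06,0,0,0,30],[0.04,-0.52,6.06,0,0,0,30]]}}

```text
t: 4.85
tool_pos: [0.4712, 0.2337, 0.0517]
ee_rot: [[0.99, 0.143, 0.01], [0.143, -0.99, 0.004], [0.011, -0.003, -1.0]]
ft_force: [-1.2, -1.2, 7.2]
width: 0.0471
```

Run:
```python
from h import *
plan([0.5053,0.0430,0.15],8.5)
```

```text
t 4.85 pos [0.4712 0.2337 0.0517] yaw 8.23 j [0.33 0.5  1.86 0.   0.77 0.18] w 0.0471 F [-1.2 -1.2  7.2]
 shift [ 0.3    7.733 -3.951] turn [-0.02  -0.076 -0.033] dist 217.2 mm
```

Call:
{"op": "apply_moves", "data": {"series": [[0,0,-1.6,0,0,0,30],[0.05,0.4,-3.2,0,0,0,30],[0.1,2.0,-3.9,0,0,0,30],[0.15,3.7,-3.9,0,0,0,30],[0.2,5.4,-3.9,0,0,0,30],[0.3,7.0,-3.9,0,0,0,30],[0.3,7.7,-3.9,0,0,0,30],[0.3,7.7,-3.9,0,0,0,30]]}}

```text
t: 5.65
tool_pos: [0.5065, 0.0415, 0.1503]
ee_rot: [[0.99, 0.14, 0.013], [0.14, -0.99, 0.003], [0.014, -0.002, -1.0]]
ft_force: [0.0, 0.2, -0.8]
width: 0.0469
```

Run:
```python
from h import *
plan([0.5053,0.0430,0.15],8.5)
c,o=shot("w4")
plan([0.5053,0.0430,0.10],8.5)
s=arm.camera("side");save(s,"s4.png",(170,150,300,280),4)
s=arm.camera("scene");save(s,"c4.png",(210,140,330,250),4)
```

```text
t 5.65 pos [0.5065 0.0415 0.1503] yaw 8.05 j [-0.06  0.33  1.82  0.01  0.98 -0.2 ] w 0.0469 F [ 0.   0.2 -0.8]
 shift [-0.037 -0.067  0.013] turn [-0.011 -0.098 -0.056] dist 1.9 mm
t 5.7 pos [0.5059 0.0429 0.15  ] yaw 8.09 j [-0.06  0.33  1.82  0.01  0.98 -0.2 ] w 0.0469 F [-0.4  0.6 -1. ]
 shift [-4.800e-02 -2.000e-03  2.001e+00] turn [-0.017 -0.092 -0.051] dist 50.0 mm
```

View pics/w4.png

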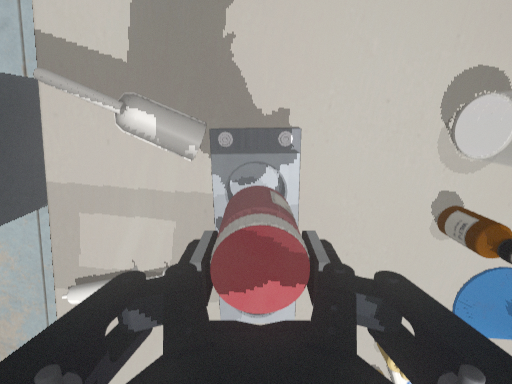

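View pics/c4.png

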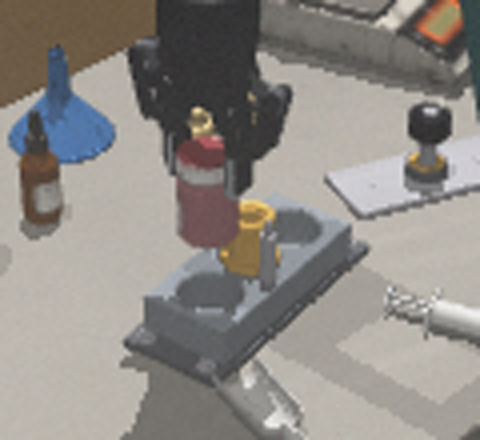

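View pics/s4.png

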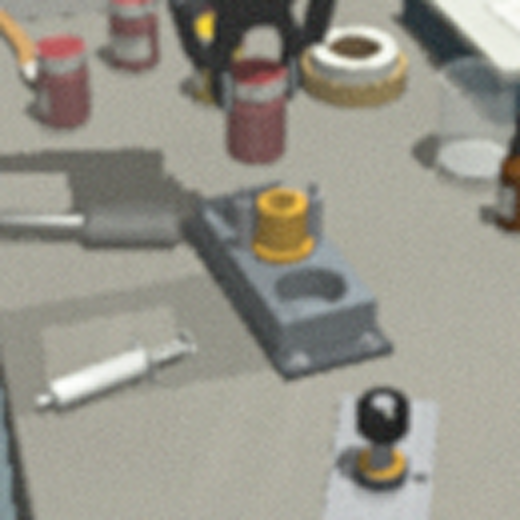

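Run:
```python
from h import *
z,o=load("w4")
o0=dict(tool_pos=np.zeros(3),ee_rot=np.eye(3))
T=np.array(z["T_tool_cam"])
for zz in (-.018,-.0223,-.026):
    print(zz,[np.round(px2w(z,uv,zz,o0)[:2]*1000,1) for uv in [(260,265.5),(211,265),(309,265),(260,218),(260,313)]])
# clamp overlay check
q=[0.51356,-0.01234,0.14834]
c,s=np.cos(q[2]),np.sin(q[2])
def w(P):P=np.array(P)/1000;return np.c_[q[0]+c*P[:,0]-s*P[:,1],q[1]+s*P[:,0]+c*P[:,1],P[:,2]]
im=z["image"][:,:,::-1].copy()
a=np.linspace(0,2*np.pi,60)
L=[np.c_[27.5*np.cos(a),56+27.5*np.sin(a),a*0+40],np.array([(-40,92,40),(40,92,40),(40,-92,40)]),np.array([(-46,113,8),(46,113,8)])]
im=cv2.resize(im,None,fx=3,fy=3)
for l in L: cv2.polylines(im,[np.round(proj(z,w(l),o)*3+1).astype(np.int32)],False,(0,255,0),1)
cv2.imwrite("pics/w4o.png",im[330:930,480:1080])
```

```text
-0.018 [array([ 0.2, -1.2]), array([-23.3,  -1.5]), array([23.8, -1.5]), array([  0.2, -25.6]), array([ 0.3, 26.1])]
-0.0223 [array([ 0.2, -3.8]), array([-22.4,  -4. ]), array([22.9, -4. ]), array([  0.2, -27.3]), array([ 0.3, 22.5])]
-0.026 [array([ 0.2, -6. ]), array([-21.7,  -6.3]), array([22.1, -6.2]), array([  0.2, -28.7]), array([ 0.2, 19.4])]
```

View pics/w4o.png

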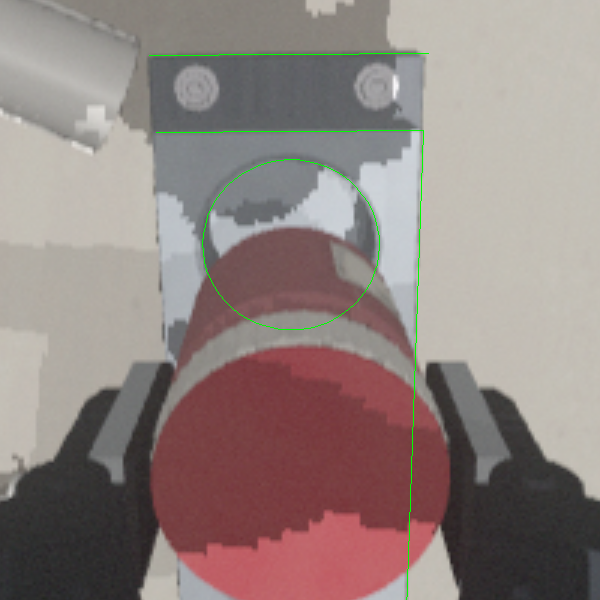

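Call:
{"op": "apply_moves", "data": {"series": [[-0.06,0.03,0.6,0,0,-0.05,30],[-0.06,0.03,1.4,0,0,-0.05,30],[-0.06,0.03,2.0,0,0,-0.05,30],[-0.06,0.03,2.4,0,0,-0.05,30],[-0.06,0.03,2.8,0,0,-0.05,30],[-0.06,0.03,3.15,0,0,-0.05,30],[-0.06,0.03,3.4,0,0,-0.05,30]]}}

```text
t: 6.5
tool_pos: [0.5048, 0.0442, 0.064]
ee_rot: [[0.989, 0.15, 0.011], [0.15, -0.989, 0.005], [0.012, -0.003, -1.0]]
ft_force: [0.2, 0.6, -0.8]
width: 0.0469
```

Run:
```python
from h import *
plan([0.5045,0.0420,0.0615],8.5)
c,o=shot("w5")
s=arm.camera("scene");save(s,"c5.png",(210,140,330,250),4)
```

```text
t 6.5 pos [0.5048 0.0442 0.064 ] yaw 8.65 j [-0.05  0.46  1.9   0.01  0.77 -0.21] w 0.0469 F [ 0.2  0.6 -0.8]
 shift [-0.026  0.084  0.099] turn [-0.021 -0.084  0.019] dist 3.3 mm
```

View pics/c5.png

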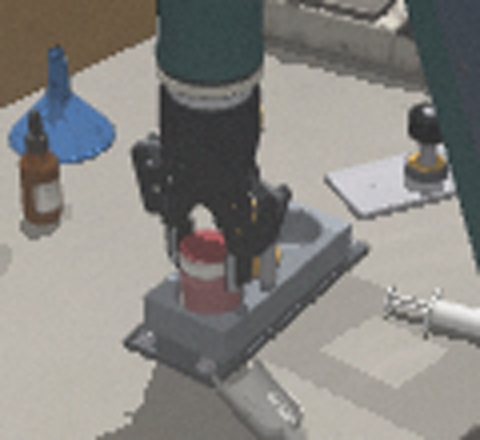

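Call:
{"op": "apply_moves", "data": {"series": [[-0.03,0.05,0.06,0,0,0,30],[-0.03,0.05,0.13,0,0,0,30],[-0.03,0.05,0.13,0,0,0,30],[-0.03,0.05,0.13,0,0,0,85],[-0.03,0.05,0.13,0,0,0,85],[-0.03,0.05,0.1,0,0,0,85],[-0.03,0.05,-1.5,0,0,0,85],[-0.03,0.05,-3.2,0,0,0,85],[-0.03,0.05,-4.8,0,0,0,85]]}}

```text
t: 7.5
tool_pos: [0.5023, 0.0421, 0.1852]
ee_rot: [[0.989, 0.15, 0.009], [0.15, -0.989, 0.005], [0.01, -0.003, -1.0]]
ft_force: [1.3, -0.0, 0.0]
width: 0.0849
```

Run:
```python
from h import *
plan([0.534,0.309,0.2],20)
c,o=shot("w6")
plan([0.534,0.309,0.2],20)
```

```text
t 7.5 pos [0.5023 0.0421 0.1852] yaw 8.63 j [-0.06  0.28  1.79  0.01  1.07 -0.21] w 0.0849 F [ 1.3 -0.   0. ]
 shift [  2.863 -10.367  -0.528] turn [-0.016 -0.074 -1.421] dist 269.2 mm
t 7.55 pos [0.5062 0.042  0.1915] yaw 8.64 j [-0.06  0.27  1.78  0.01  1.07 -0.21] w 0.0852 F [ 1.4 -0.2  4.3]
 shift [  2.712 -10.394  -0.273] turn [ 0.006 -0.143 -1.419] dist 268.6 mm
```

View pics/w6.png

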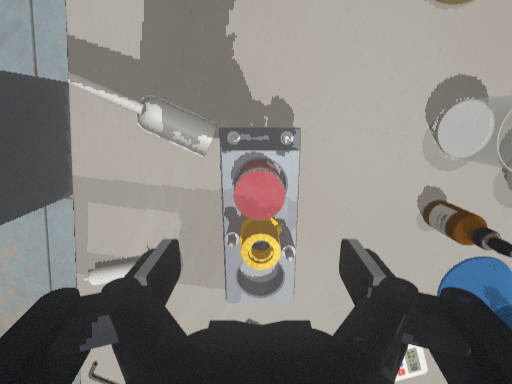

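Run:
```python
from h import *
z,o=load("w6")
print(px2w(z,(259.3,193.5),.083,o),px2w(z,(259.3,193.5),.092,o),px2w(z,(261.5,251),.084,o))
print(px2w(z,(234,193),.083,o),px2w(z,(285,193),.083,o),px2w(z,(259.3,169),.083,o),px2w(z,(259.3,219),.083,o))
save(z,"w6z.png",(210,120,310,310),3.1)
```

```text
[0.50288368 0.04493513 0.083     ] [0.50239774 0.0474659  0.092     ] [ 0.51356261 -0.01118986  0.084     ]
[0.48021347 0.04202735 0.083     ] [0.52582135 0.04883361 0.083     ] [0.49949801 0.06714654 0.083     ] [0.50659946 0.0205581  0.083     ]
```

View pics/w6z.png

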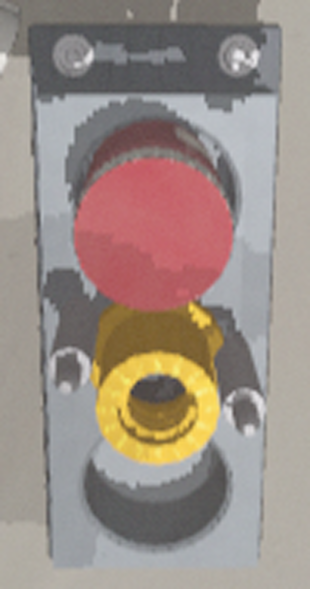

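Run:
```python
from h import *
z,o=load("w3")
for n,uv,h in [("tapeL",(398,135),.02),("tapeL",(398,135),.03),("tapeB",(425,177),.03),("red1base",(283,30),.02),("red2",(370,35),.02),("red3top",(182,86),.074)]: print(n,px2w(z,uv,h,o))
plan([0.534,0.3095,0.15],8.5)
plan([0.534,0.3095,0.048],8.5)
```

```text
tapeL [0.61818543 0.29188125 0.02      ]
tapeL [0.6130705  0.29182073 0.03      ]
tapeB [0.65726956 0.25064812 0.03      ]
red1base [0.47138376 0.37666562 0.02      ]
red2 [0.56074723 0.38532992 0.02      ]
red3top [0.38759896 0.30497559 0.074     ]
t 7.55 pos [0.5062 0.042  0.1915] yaw 8.64 j [-0.06  0.27  1.78  0.01  1.07 -0.21] w 0.0852 F [ 1.4 -0.2  4.3]
 shift [  2.675 -10.411   1.727] turn [-0.009 -0.143  0.018] dist 272.2 mm
t 7.55 pos [0.5062 0.042  0.1915] yaw 8.64 j [-0.06  0.27  1.78  0.01  1.07 -0.21] w 0.0852 F [ 1.4 -0.2  4.3]
 shift [  2.594 -10.406   5.806] turn [-0.009 -0.143  0.018] dist 304.9 mm
```

Call:
{"op": "apply_moves", "data": {"series": [[0.45,-1.8,0.2,0,-0.1,0,85],[0.9,-3.6,0.4,0,-0.1,0,85],[1.35,-5.4,0.7,0,-0.1,0,85],[1.8,-7.2,1.0,0,-0.1,0,85],[2.25,-9.0,1.4,0,-0.1,0,85],[2.6,-10.4,1.8,0,-0.1,0,85],[2.6,-10.4,2.0,0,-0.1,0,85],[2.6,-10.4,2.0,0,-0.1,0,85]]}}

```text
t: 8.35
tool_pos: [0.5313, 0.3092, 0.1418]
ee_rot: [[0.988, 0.152, 0.004], [0.152, -0.988, 0.001], [0.004, -0.0, -1.0]]
ft_force: [0.4, 0.4, -0.1]
width: 0.0848
```

Run:
```python
from h import *
plan([0.534,0.3105,0.049],8.5)
c,o=shot("w7")
plan([0.534,0.3105,0.049],8.5)
```

```text
t 8.35 pos [0.5313 0.3092 0.1418] yaw 8.76 j [ 0.42  0.48  1.59 -0.    1.08  0.26] w 0.0848 F [ 0.4  0.4 -0.1]
 shift [ 0.102 -0.035  3.714] turn [-0.001 -0.027  0.033] dist 92.9 mm
t 8.4 pos [0.5315 0.3083 0.1424] yaw 8.69 j [ 0.41  0.47  1.59 -0.    1.08  0.26] w 0.0849 F [-0.5 -0.   0.4]
 shift [ 0.095 -0.07   3.738] turn [-0.002 -0.03   0.023] dist 93.5 mm
```

View pics/w7.png

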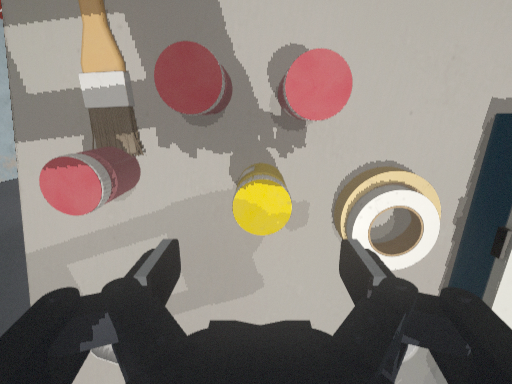

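Run:
```python
from h import *
z,o=load("w7")
print(px2w(z,(262.5,208),.074,o),px2w(z,(341,215),.015,o),px2w(z,(347,205),.035,o))
print(np.round([px2w(z,u,.074,o)[:2] for u in [(233,208),(292,208),(262,182),(262,235)]],4))
```

```text
[0.53393441 0.31010043 0.074     ] [0.61875086 0.29462538 0.015     ] [0.61435393 0.31167099 0.035     ]
[[0.5111 0.3066]
 [0.5568 0.3136]
 [0.5303 0.3308]
 [0.5371 0.2872]]
```

Call:
{"op": "apply_moves", "data": {"series": [[0.1,-0.06,1.4,0,0,0,85],[0.1,-0.06,2.6,0,0,0,85],[0.1,-0.06,3.4,0,0,0,85],[0.1,-0.06,3.74,0,0,0,85],[0.1,-0.06,3.74,0,0,0,85],[0.1,-0.06,3.74,0,0,0,30],[0.1,-0.06,3.74,0,0,0,30],[0.1,-0.06,3.74,0,0,0,30],[0.1,-0.06,3.74,0,0,0,30]]}}

```text
t: 9.3
tool_pos: [0.535, 0.3106, 0.0506]
ee_rot: [[0.988, 0.151, 0.006], [0.151, -0.989, 0.002], [0.007, -0.001, -1.0]]
ft_force: [-1.0, -0.2, 5.5]
width: 0.047
```

Run:
```python
from h import *
plan([0.5215,-0.0675,0.2],8.5)
```

```text
t 9.3 pos [0.535  0.3106 0.0506] yaw 8.7 j [ 0.42  0.59  1.65 -0.    0.89  0.26] w 0.047 F [-1.  -0.2  5.5]
 shift [-2.782 14.865 -6.003] turn [-0.005 -0.047  0.024] dist 406.8 mm
```

Call:
{"op": "apply_moves", "data": {"series": [[0,0,-1.8,0,0,0,30],[-0.1,0.5,-3.6,0,0,0,30],[-0.4,2.0,-4.8,0,0,0,30],[-0.75,3.9,-5.6,0,0,0,30],[-1.1,5.8,-6.0,0,0,0,30],[-1.45,7.7,-6.0,0,0,0,30],[-1.8,9.6,-6.0,0,0,0,30],[-2.15,11.5,-6.0,0,0,0,30],[-2.5,13.3,-6.0,0,0,0,30],[-2.8,14.85,-6.0,0,0,0,30]]}}

```text
t: 10.3
tool_pos: [0.5207, -0.0695, 0.2007]
ee_rot: [[0.989, 0.151, 0.008], [0.151, -0.989, 0.001], [0.008, 0.0, -1.0]]
ft_force: [0.1, -0.3, -1.4]
width: 0.0471
```

Call:
{"op": "apply_moves", "data": {"series": [[0,0,0,0,0,0,30]]}}

```text
t: 10.4
tool_pos: [0.5209, -0.0739, 0.2015]
ee_rot: [[0.989, 0.147, 0.009], [0.147, -0.989, -0.001], [0.009, 0.003, -1.0]]
ft_force: [-0.2, 1.4, -1.3]
width: 0.0467
```

Run:
```python
from h import *
plan([0.5215,-0.0675,0.2],8.5)
c,o=shot("w8")
plan([0.5215,-0.0675,0.2],8.5)
c=arm.camera("side");save(c,"s8.png",(170,150,300,280),4)
```

```text
t 10.4 pos [ 0.5209 -0.0739  0.2015] yaw 8.44 j [-0.27  0.29  1.72  0.    1.12 -0.42] w 0.0467 F [-0.2  1.4 -1.3]
 shift [ 0.059 -0.25   0.059] turn [ 0.02  -0.064 -0.007] dist 6.6 mm
t 10.45 pos [ 0.5208 -0.072   0.2015] yaw 8.45 j [-0.27  0.29  1.72  0.    1.12 -0.42] w 0.047 F [ 0.2  0.2 -2.4]
 shift [ 0.055 -0.173  0.059] turn [ 0.009 -0.064 -0.006] dist 4.8 mm
```

View pics/w8.png

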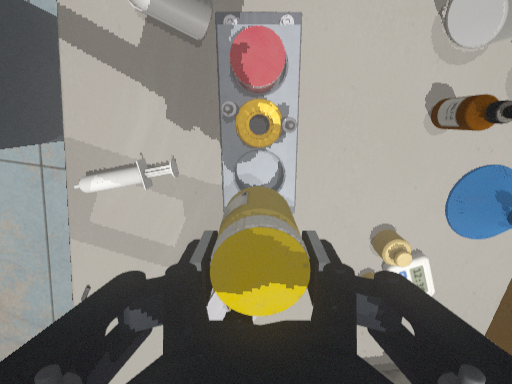

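View pics/s8.png

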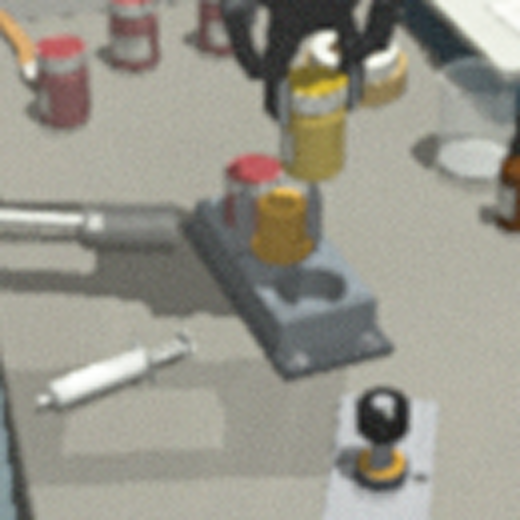

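Run:
```python
from h import *
z,o=load("w8")
print("boss",px2w(z,(259,124),.084,o),"pocket",px2w(z,(259.5,173),.04,o),px2w(z,(228,110),.084,o),px2w(z,(290,125),.084,o))
save(z,"w8z.png",(200,80,320,330),3)
```

```text
boss [ 0.51254711 -0.01195286  0.084     ] pocket [ 0.52143883 -0.06530598  0.04      ] [ 0.48374066 -0.00414419  0.084     ] [ 0.54019406 -0.0087164   0.084     ]
```

View pics/w8z.png

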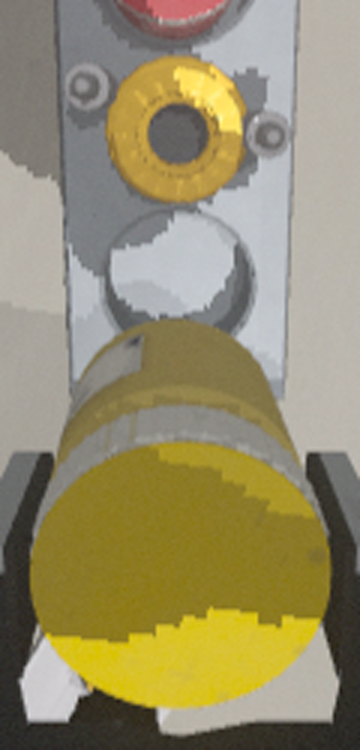

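Call:
{"op": "apply_moves", "data": {"series": [[0.02,-0.12,1.2,0,0,0,30],[0.02,-0.12,2.5,0,0,0,30],[0.02,-0.12,3.6,0,0,0,30],[0.02,-0.12,4.2,0,0,0,30],[0.02,-0.12,4.7,0,0,0,30],[0.02,-0.12,5.1,0,0,0,30],[0.02,-0.12,5.4,0,0,0,30],[0.02,-0.12,5.5,0,0,0,30]]}}

```text
t: 11.3
tool_pos: [0.5219, -0.0668, 0.0634]
ee_rot: [[0.989, 0.149, 0.008], [0.149, -0.989, 0.001], [0.008, 0.0, -1.0]]
ft_force: [-0.2, 0.1, -1.5]
width: 0.047
```

Run:
```python
from h import *
plan([0.5213,-0.069,0.060],8.5)
c=arm.camera("side");save(c,"s9.png",(170,150,300,280),4)
```

```text
t 11.3 pos [ 0.5219 -0.0668  0.0634] yaw 8.55 j [-0.26  0.48  1.85  0.    0.8  -0.41] w 0.047 F [-0.2  0.1 -1.5]
 shift [-0.038  0.083  0.138] turn [ 0.001 -0.06   0.006] dist 4.1 mm
```

View pics/s9.png

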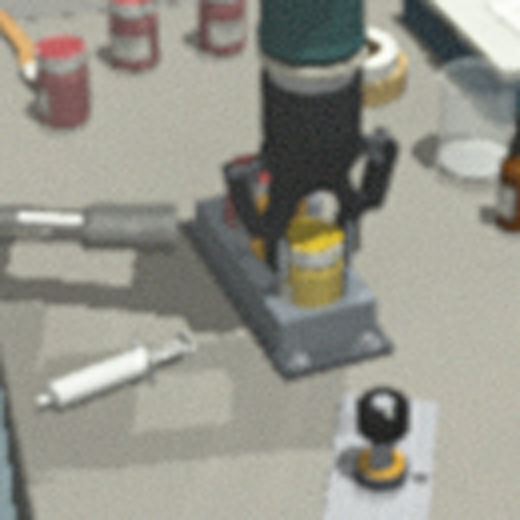

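Call:
{"op": "apply_moves", "data": {"series": [[-0.03,0.06,0.08,0,0,0,30],[-0.03,0.06,0.15,0,0,0,30],[-0.03,0.06,0.15,0,0,0,30],[-0.03,0.06,0.15,0,0,0,85],[-0.03,0.06,0.15,0,0,0,85],[-0.03,0.06,0.1,0,0,0,85],[-0.03,0.06,-1.5,0,0,0,85],[-0.03,0.06,-3.3,0,0,0,85],[-0.03,0.06,-5.0,0,0,0,85]]}}

```text
t: 12.25
tool_pos: [0.52, -0.0686, 0.19]
ee_rot: [[0.989, 0.148, 0.008], [0.148, -0.989, 0.001], [0.008, -0.0, -1.0]]
ft_force: [2.0, -0.9, -0.7]
width: 0.0851
```

Run:
```python
from h import *
plan([0.5213,-0.27,0.21],8.5)
c,o=shot("w10")
plan([0.5213,-0.27,0.21],8.5)
```

```text
t 12.25 pos [ 0.52   -0.0686  0.19  ] yaw 8.53 j [-0.27  0.3   1.74  0.    1.1  -0.42] w 0.0851 F [ 2.  -0.9 -0.7]
 shift [-1.138  7.974 -0.808] turn [-0.    -0.057  0.004] dist 202.4 mm
t 12.3 pos [ 0.5241 -0.0696  0.1969] yaw 8.55 j [-0.26  0.29  1.73  0.    1.1  -0.42] w 0.0853 F [1.4 0.  4.9]
 shift [-1.293  7.913 -0.511] turn [ 0.031 -0.129  0.006] dist 200.9 mm
```

View pics/w10.png

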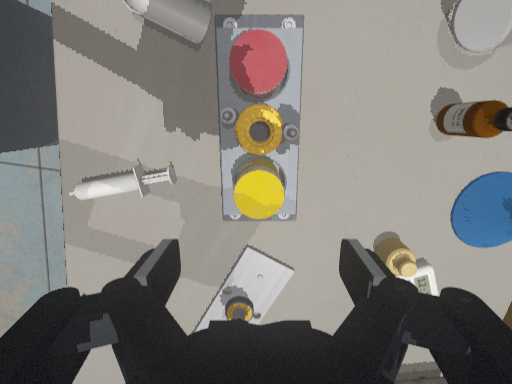

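Run:
```python
from h import *
z,o=load("w10")
print("boss",px2w(z,(260,131),.084,o),"yellow",px2w(z,(259.5,195),.083,o),"red",px2w(z,(259,61),.083,o))
plan([0.49,-0.29,0.2],30)
```

```text
boss [ 0.51293373 -0.01168011  0.084     ] yellow [ 0.52114114 -0.06887524  0.083     ] red [0.50388903 0.04271255 0.083     ]
t 12.3 pos [ 0.5241 -0.0696  0.1969] yaw 8.55 j [-0.26  0.29  1.73  0.    1.1  -0.42] w 0.0853 F [1.4 0.  4.9]
 shift [-2.657  8.516 -0.133] turn [ 0.055 -0.122 -2.681] dist 223.0 mm
```

Call:
{"op": "apply_moves", "data": {"series": [[-0.4,1.6,0,0,0,-0.5,85],[-0.8,3.2,0,0,0,-1.0,85],[-1.2,4.8,0,0,-0.1,-1.5,85],[-1.6,6.4,0,0,-0.1,-2.0,85],[-1.9,7.5,0,0,-0.1,-2.6,85],[-1.9,7.5,0,0,-0.1,-2.7,85],[-1.9,7.5,0,0,-0.1,-2.7,85],[-1.9,7.5,0,0,-0.1,-2.7,85]]}}

```text
t: 13.1
tool_pos: [0.5048, -0.2609, 0.1967]
ee_rot: [[0.865, 0.502, 0.005], [0.502, -0.865, -0.005], [0.002, 0.007, -1.0]]
ft_force: [0.3, 1.0, -0.2]
width: 0.0849
```

Run:
```python
from h import *
c,o=shot("w11")
plan([0.5225,-0.257,0.0505],30)
save(c,"w11z.png",(120,60,400,300),2.6)
```

```text
t 13.15 pos [ 0.5049 -0.2607  0.1968] yaw 30.16 j [-0.6   0.35  1.64 -0.    1.15 -1.12] w 0.0849 F [ 0.2  0.7 -0.3]
 shift [0.674 0.182 5.854] turn [ 0.052 -0.011  0.02 ] dist 147.4 mm
```

View pics/w11z.png

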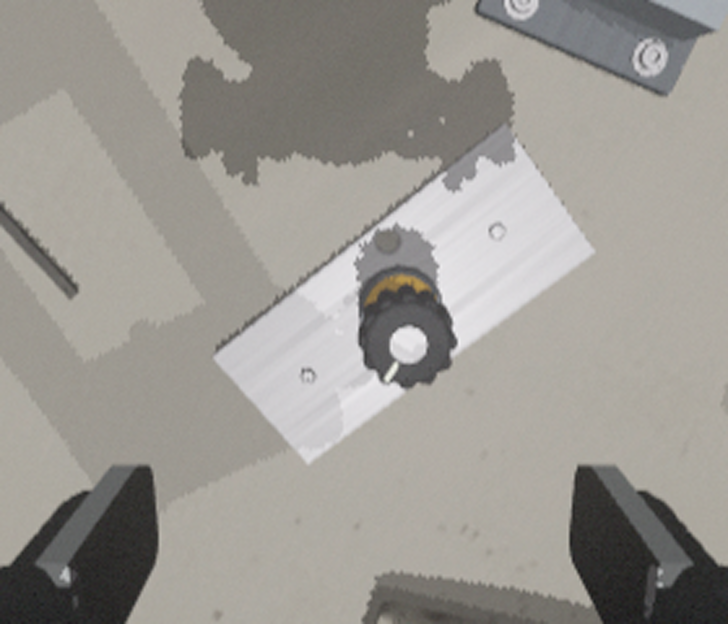

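Run:
```python
from h import *
from scipy.optimize import least_squares
z,o=load("w11")
g=lambda u,v:(120+(u-.8)/2.6,60+(v-.8)/2.6)
M=[((-36,86,7),g(508,124)),((36,86,7),g(595,252)),((36,-86,7),g(309,464)),((-36,-86,7),g(214,354)),((-27,14,7),g(388,239)),((0,0,73.5),g(408,345))]
P=np.array([m[0] for m in M])/1000.;U=np.array([m[1] for m in M])
def W(q):
    c,s=np.cos(q[2]),np.sin(q[2]);return np.c_[q[0]+c*P[:,0]-s*P[:,1],q[1]+s*P[:,0]+c*P[:,1],P[:,2]]
f=lambda q:(proj(z,W(q),o)-U).ravel()
r=least_squares(f,[.52,-.25,-.4],loss="soft_l1");q=r.x;print(q,np.degrees(q[2]));print(np.round(f(q).reshape(-1,2),1))
a=px2w(z,g(408,345),.0735,o);b=px2w(z,g(391,373),.0735,o);d=b-a
print(a,"index yaw",np.degrees(np.arctan2(d[1],d[0])),"turn",np.radians(np.degrees(q[2])-np.degrees(np.arctan2(d[1],d[0]))))
plan([a[0],a[1],0.0505],30)
```

```text
[ 0.52181327 -0.25491443 -0.37906309] -21.718715182833957
[[-0.3 -0.6]
 [ 0.7  0. ]
 [-0.7 -0.3]
 [-0.9  0.5]
 [ 0.3  0.7]
 [ 0.6 -0.1]]
[ 0.52138838 -0.25529792  0.0735    ] index yaw -89.29449125014419 turn 1.1794197869649488
t 13.15 pos [ 0.5049 -0.2607  0.1968] yaw 30.16 j [-0.6   0.35  1.64 -0.    1.15 -1.12] w 0.0849 F [ 0.2  0.7 -0.3]
 shift [0.67  0.101 5.854] turn [ 0.052 -0.011  0.02 ] dist 147.3 mm
```

Call:
{"op": "apply_moves", "data": {"series": [[0.3,0.1,1.6,0,0,0,85],[0.6,0.1,3.2,0,0,0,85],[0.67,0.1,4.6,0,0,0,85],[0.67,0.1,5.5,0,0,0,85],[0.67,0.1,5.85,0,0,0,85],[0.67,0.1,5.85,0,0,0,85],[0.67,0.1,5.85,0,0,0,20],[0.67,0.1,5.85,0,0,0,20],[0.67,0.1,5.85,0,0,0,20],[0.67,0.1,5.85,0,0,0,20]]}}

```text
t: 14.15
tool_pos: [0.5221, -0.2559, 0.0521]
ee_rot: [[0.865, 0.502, 0.007], [0.502, -0.865, -0.007], [0.002, 0.009, -1.0]]
ft_force: [-1.0, 0.7, 5.7]
width: 0.0364
```

Run:
```python
from h import *
plan([0.513,-0.10,0.22],60)
plan([0.522,-0.2551,0.22],30)
```

```text
t 14.15 pos [ 0.5221 -0.2559  0.0521] yaw 30.15 j [-0.57  0.55  1.74 -0.    0.84 -1.1 ] w 0.0364 F [-1.   0.7  5.7]
 shift [ 2.836 -5.512 -6.76 ] turn [ 0.071  0.    -3.731] dist 229.3 mm
t 14.15 pos [ 0.5221 -0.2559  0.0521] yaw 30.15 j [-0.57  0.55  1.74 -0.    0.84 -1.1 ] w 0.0364 F [-1.   0.7  5.7]
 shift [ 0.03   0.034 -6.715] turn [ 0.068 -0.018  0.019] dist 167.9 mm
```

Call:
{"op": "apply_moves", "data": {"series": [[0,0,-0.3,0,0,0,20],[0,0,-0.9,0,0,0,20],[0,0,-1.8,0,0,0,20],[0,0,-2.8,0,0,0,20],[0,0,-3.8,0,0,0,20],[0,0,-4.8,0,0,0,20],[0,0,-5.8,0,0,0,20],[0,0,-6.6,0,0,0,20],[0,0,-7.2,0,0,0,20],[0,0,-7.2,0,0,0,20]]}}

```text
t: 15.15
tool_pos: [0.5217, -0.2553, 0.2347]
ee_rot: [[0.865, 0.502, 0.01], [0.502, -0.865, -0.009], [0.004, 0.013, -1.0]]
ft_force: [-0.1, 0.1, -4.0]
width: 0.0364
```

Run:
```python
from h import *
c,o=shot("w12")
plan([0.513,-0.012,0.23],60)
s=arm.camera("side");save(s,"s12.png",(170,150,330,300),4)
```

```text
t 15.2 pos [ 0.521  -0.2549  0.2331] yaw 30.15 j [-0.57  0.33  1.57 -0.    1.23 -1.1 ] w 0.0364 F [-0.2 -0.2 -3.8]
 shift [ 4.6   -8.564  0.045] turn [ 8.500e-02 -3.000e-03 -3.732e+00] dist 243.0 mm
```

View pics/w12.png

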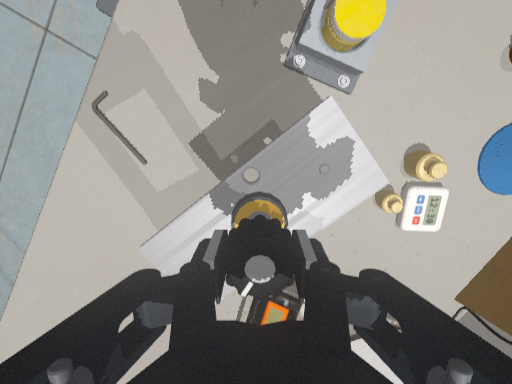

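View pics/s12.png

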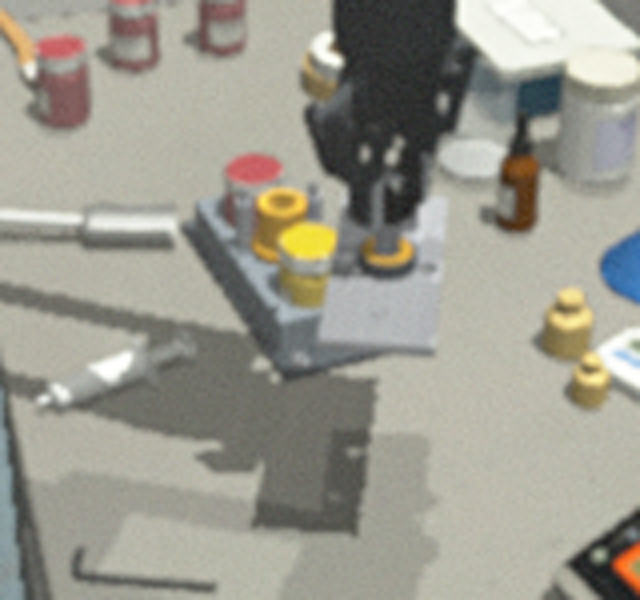

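Call:
{"op": "apply_moves", "data": {"series": [[0.3,-0.5,0,0,0,-0.2,20],[0.7,-1.3,0,0,0,-0.5,20],[1.2,-2.3,0,0,0,-0.9,20],[1.8,-3.3,0,0,0,-1.4,20],[2.4,-4.4,0,0,0,-1.9,20],[3.0,-5.5,0,0,0,-2.4,20],[3.5,-6.5,0,0,0,-2.9,20],[4.0,-7.5,0,0,0,-3.3,20],[4.4,-8.2,0,0,0,-3.6,20],[4.6,-8.5,0,0,0,-3.8,20]]}}

```text
t: 16.25
tool_pos: [0.5113, -0.0103, 0.2291]
ee_rot: [[0.488, 0.873, 0.004], [0.873, -0.488, -0.005], [-0.003, 0.006, -1.0]]
ft_force: [0.4, -0.2, -4.6]
width: 0.0363
```

Call:
{"op": "apply_moves", "data": {"series": [[0,0,0,0,0,0,20],[0,0,0,0,0,0,20]]}}

```text
t: 16.45
tool_pos: [0.5107, -0.0102, 0.2284]
ee_rot: [[0.488, 0.873, 0.002], [0.873, -0.488, -0.006], [-0.004, 0.004, -1.0]]
ft_force: [0.3, -0.9, -3.7]
width: 0.0364
```

Run:
```python
from h import *
c,o=shot("w13")
plan([0.513,-0.012,0.20],60.6)
s=arm.camera("side");save(s,"s13.png",(170,130,330,280),4);np.savez("s13.npz",**s)
s=arm.camera("scene");save(s,"c13.png",(190,120,340,250),4);np.savez("c13.npz",**s)
```

```text
t 16.5 pos [ 0.511  -0.0108  0.2286] yaw 60.77 j [-0.15  0.24  1.71 -0.01  1.18 -1.21] w 0.0367 F [-0.7 -1.  -4.4]
 shift [-0.     0.088  1.145] turn [0.036 0.027 0.021] dist 28.7 mm
```

View pics/w13.png

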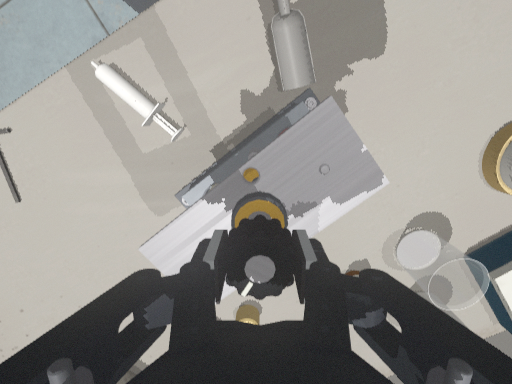

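View pics/s13.png

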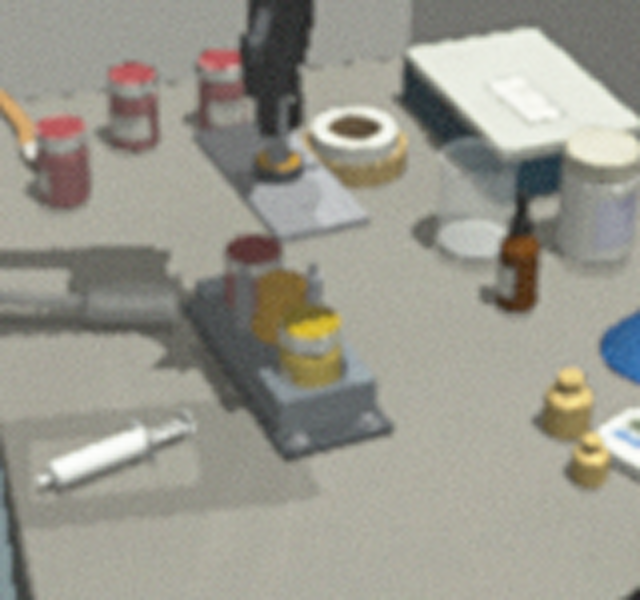

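View pics/c13.png

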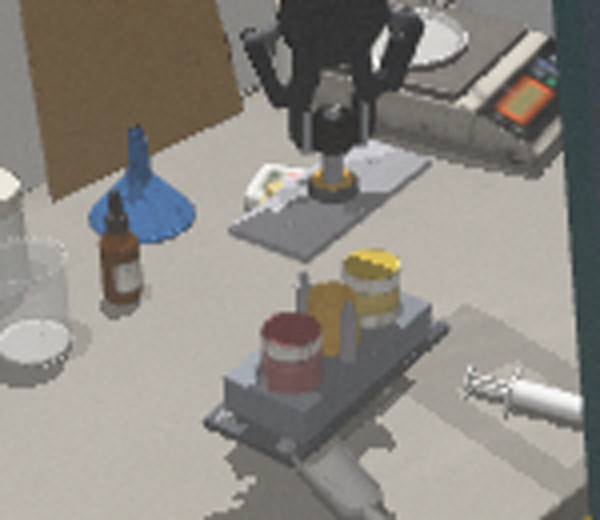

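```bash
cat > fitlid.py <<'E'
from h import *
from scipy.optimize import least_squares
def fit(name,pts,free_z=True):
    z,o=load(name); I=dict(tool_pos=np.zeros(3),ee_rot=np.eye(3))
    P=np.array([m[0] for m in pts])/1000.;U=np.array([m[1] for m in pts])
    # lid frame in tool: z flipped
    from scipy.spatial.transform import Rotation as Ro
    def Wd(q):
        R=Ro.from_euler("z",q[3]).as_matrix()@np.diag([1,-1,-1.])
        return P@R.T+q[:3]
    f=lambda q:np.r_[(proj(z,Wd(q),I)-U).ravel(),(q[2]-.052)/.002]
    r=least_squares(f,[0,0,.052,0.9],loss="soft_l1");q=r.x
    print(name,"lid in tool mm",np.round(q[:3]*1000,1),"ang",np.round(np.degrees(q[3]),2),"res",np.round(f(q)[:-1].reshape(-1,2),1).tolist())
    w=o["ee_rot"]@q[:3]+o["tool_pos"]; xa=o["ee_rot"]@[np.cos(q[3]),np.sin(q[3]),0]
    print(" lid world",np.round(w,4),"yaw",np.degrees(np.arctan2(xa[1],xa[0])))
    return q,w
if __name__=="__main__":
    z,o=load("w13");save(z,"w13z.png",(130,80,400,330),3)
    I=dict(tool_pos=np.zeros(3),ee_rot=np.eye(3))
    print("knobtop tool",px2w(z,(260,268.5),-.0215,I))
E
python3 fitlid.py
```

```text
knobtop tool [ 3.13539321e-05 -1.84149551e-03 -2.15000000e-02]
```

View pics/w13z.png

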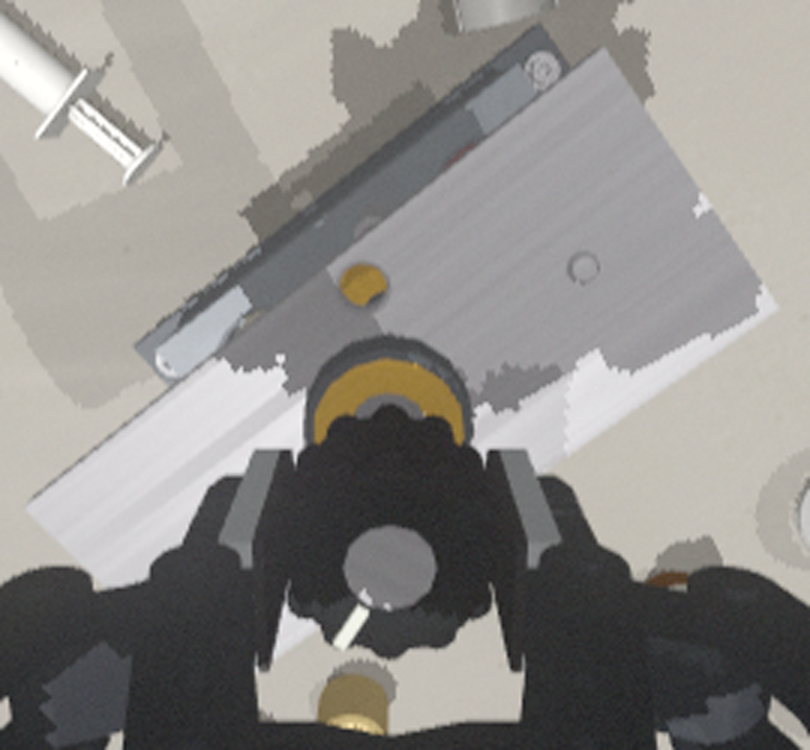

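Run:
```python
from fitlid import *
g=lambda u,v:(130+(u-1)/3,80+(v-1)/3)
q,w=fit("w13",[((-36,86,7),g(606,48)),((36,86,7),g(777,308)),((-36,-86,7),g(27,507)),((-27,14,7),g(363,285))])
z,o=load("w13")
a=px2w(z,g(543,27),.008,o);b=px2w(z,g(138,350),.008,o);print(a,b,np.linalg.norm(a-b),np.degrees(np.arctan2(*(a-b)[[1,0]]))-90,"mid",(a+b)/2)
t=np.radians(8.8);print("centre from mid",(a+b)[:2]/2+.046*np.array([np.cos(t),np.sin(t)]))
```

```text
w13 lid in tool mm [-0.2 -1.  55.2] ang 51.63 res [[-0.7, -0.3], [0.9, 0.0], [-0.4, -0.5], [0.3, 1.0]]
 lid world [ 0.5098 -0.0102  0.1732] yaw 9.184790670224025
[0.45305697 0.09224727 0.008     ] [ 0.48698763 -0.12894979  0.008     ] 0.22378433059441807 8.720944708214617 mid [ 0.4700223  -0.01835126  0.008     ]
centre from mid [ 0.51548081 -0.01131391]
```

Run:
```python
from h import *
plan([0.5145,-0.0122,0.163],60.3)
```

```text
t 16.6 pos [ 0.5114 -0.0111  0.2289] yaw 60.72 j [-0.15  0.24  1.71 -0.01  1.18 -1.21] w 0.0364 F [-0.6  0.6 -3.9]
 shift [0.033 0.114 2.637] turn [0.041 0.024 0.053] dist 66.0 mm
```

Call:
{"op": "apply_moves", "data": {"series": [[0.03,0.1,0.5,0.04,0.02,0.05,20],[0.03,0.11,1.1,0.04,0.02,0.05,20],[0.03,0.11,1.7,0.04,0.02,0.05,20],[0.03,0.11,2.2,0.04,0.02,0.05,20],[0.03,0.11,2.5,0.04,0.02,0.05,20],[0.03,0.11,2.64,0.04,0.02,0.05,20],[0.03,0.11,2.64,0.04,0.02,0.05,20],[0.03,0.11,2.64,0.04,0.02,0.05,20]]}}

```text
t: 17.4
tool_pos: [0.5148, -0.0123, 0.1633]
ee_rot: [[0.495, 0.869, 0.001], [0.869, -0.495, -0.001], [-0.0, 0.001, -1.0]]
ft_force: [1.3, 0.8, -4.3]
width: 0.0361
```

Run:
```python
from h import *
c,o=shot("w14");save(c,"w14z.png",(130,80,400,330),3)
plan([0.5145,-0.0122,0.163],60.3)
s=arm.camera("side");save(s,"s14.png",(200,160,300,280),5);np.savez("s14.npz",**s)
s=arm.camera("scene");save(s,"c14.png",(220,140,340,250),5);np.savez("c14.npz",**s)
```

```text
t 17.45 pos [ 0.5149 -0.0123  0.1635] yaw 60.32 j [-0.16  0.32  1.78 -0.    1.03 -1.21] w 0.0362 F [-0.5 -0.2 -4.3]
 shift [-0.005 -0.016  0.019] turn [0.01  0.001 0.003] dist 0.6 mm
```

View pics/w14z.png

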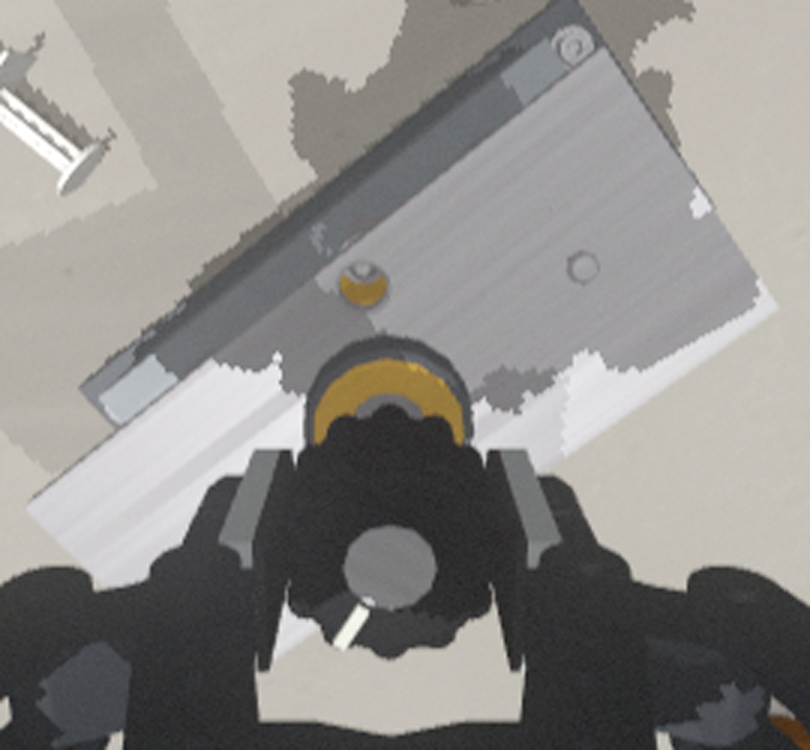

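View pics/s14.png

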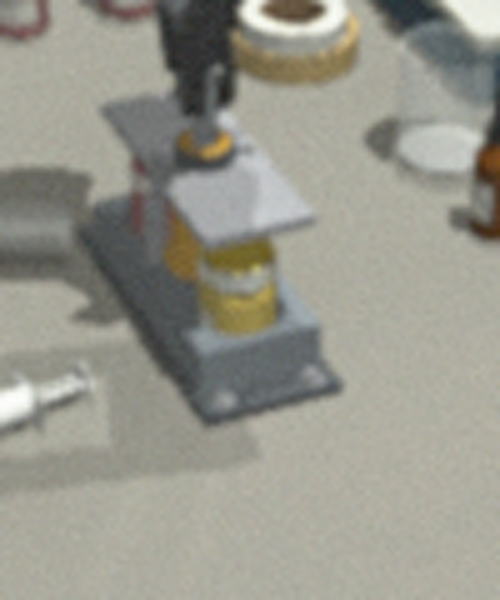

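View pics/c14.png

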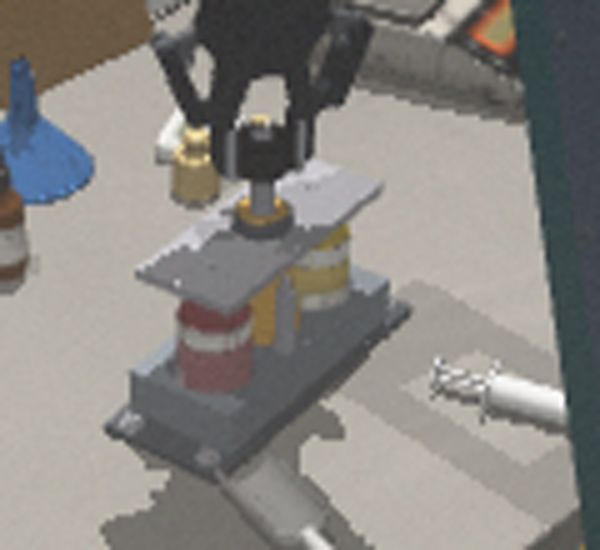

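Run:
```python
from fitlid import *
g=lambda u,v:(130+(u-1)/3,80+(v-1)/3)
q,w=fit("w14",[((-36,86,7),g(606,48)),((36,86,7),g(777,308)),((-36,-86,7),g(27,507)),((-27,14,7),g(363,285))])
z,o=load("w14")
im=z["image"][150:200,225:280,::-1];cv2.imwrite("pics/w14h.png",cv2.resize(im,None,fx=12,fy=12,interpolation=cv2.INTER_NEAREST))
# predicted features in the picture given clamp pose c
for cx,cy in [(.5131,-.0118),(.5155,-.0113)]:
    t=np.radians(8.7);R=np.array([[np.cos(t),-np.sin(t)],[np.sin(t),np.cos(t)]])
    p=R@[-.027,.014]+[cx,cy]
    for h in (.097,.084): 
        u=proj(z,[[*p,h]],o)[0];print(h,u,(u-[225,150])*12+6)
```

```text
w14 lid in tool mm [-0.2 -1.  55.2] ang 51.63 res [[-0.7, -0.3], [0.9, 0.0], [-0.4, -0.5], [0.3, 1.0]]
 lid world [ 0.5139 -0.012   0.1081] yaw 8.68916246698896
0.097 [251.40747519 169.3104149 ] [322.88970233 237.72497885]
0.084 [251.86562702 166.1190102 ] [328.38752425 199.42812238]
0.097 [253.59150767 171.7272617 ] [349.09809199 266.7271404 ]
0.084 [253.92242643 168.4039494 ] [353.06911713 226.84739279]
```

View pics/w14h.png

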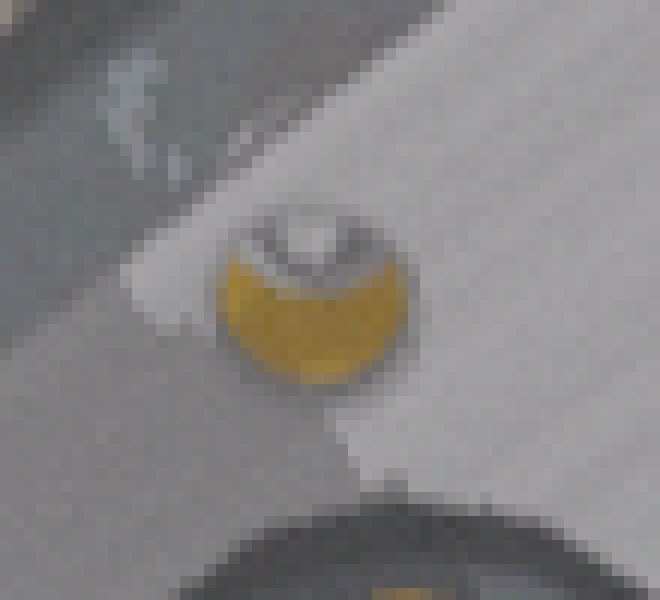

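Run:
```python
from fitlid import *
z,o=load("w14")
pin=px2w(z,(225+(312-6)/12,150+(238-6)/12),.097,o)
for zt in (.115,.1185):
  h=px2w(z,(225+(313-6)/12,150+(297-6)/12),zt,o); print(zt,h,pin,(pin-h)*1000, "hole diam px->mm",(408-218)/12*(.297-zt)/271*1000*1.0)
plan([0.5145,-0.0122,0.163],60.3)
```

```text
0.115 [ 0.48415035 -0.00203197  0.115     ] [ 0.48397259 -0.00264342  0.097     ] [ -0.17775741  -0.611458   -18.        ] hole diam px->mm 10.633456334563347
0.1185 [ 0.48354836 -0.00155716  0.1185    ] [ 0.48397259 -0.00264342  0.097     ] [  0.42423035  -1.08626594 -21.5       ] hole diam px->mm 10.428966789667896
t 17.55 pos [ 0.5149 -0.0122  0.1635] yaw 60.33 j [-0.16  0.32  1.78 -0.    1.03 -1.21] w 0.0365 F [-0.1  0.6 -4.1]
 shift [-0.006 -0.014  0.021] turn [0.01  0.001 0.003] dist 0.6 mm
```

Call:
{"op": "apply_moves", "data": {"series": [[-0.024,0.014,0.2,0,0,0,20],[-0.024,0.014,0.4,0,0,0,20],[-0.024,0.014,0.6,0,0,0,20],[-0.024,0.014,0.8,0,0,0,20],[-0.024,0.014,0.95,0,0,0,20],[-0.024,0.014,1.05,0,0,0,20],[-0.024,0.014,1.05,0,0,0,20]]}}

```text
t: 18.25
tool_pos: [0.5146, -0.0129, 0.137]
ee_rot: [[0.495, 0.869, 0.0], [0.869, -0.495, -0.001], [-0.0, 0.001, -1.0]]
ft_force: [-1.5, 0.1, -1.4]
width: 0.0364
```

Run:
```python
from h import *
c,o=shot("w15");save(c,"w15z.png",(130,80,400,330),3)
plan([0.5145,-0.0122,0.136],60.3)
s=arm.camera("side");save(s,"s15.png",(200,160,300,280),5);np.savez("s15.npz",**s)
s=arm.camera("scene");save(s,"c15.png",(220,140,340,250),5);np.savez("c15.npz",**s)
```

```text
t 18.3 pos [ 0.5147 -0.0129  0.1372] yaw 60.33 j [-0.16  0.36  1.81 -0.    0.97 -1.21] w 0.0366 F [-1.3  0.2 -1.4]
 shift [ 0.022 -0.02   0.048] turn [0.006 0.002 0.004] dist 1.4 mm
```

View pics/w15z.png

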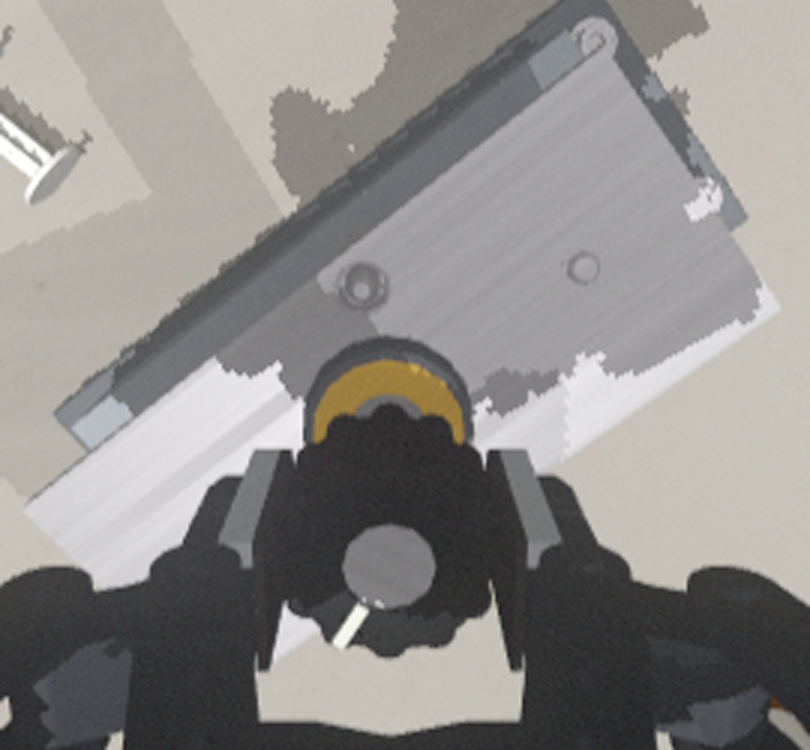

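View pics/c15.png

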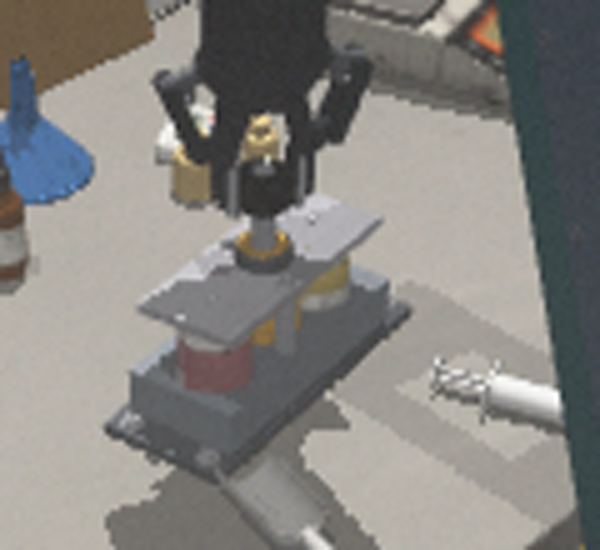

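View pics/s15.png

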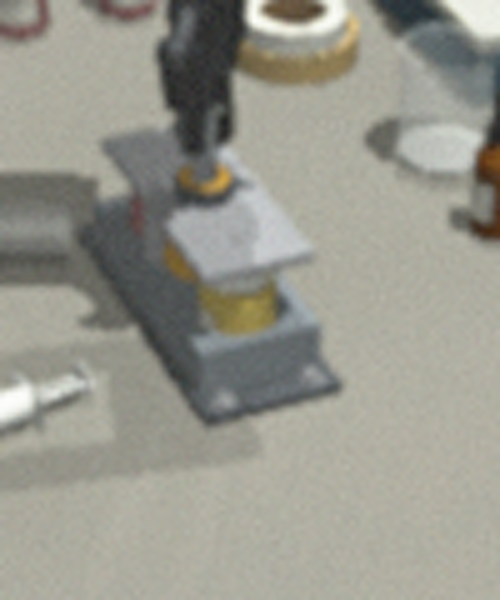

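Call:
{"op": "apply_moves", "data": {"series": [[0,0,0.1,0,0,0,20],[0,0,0.18,0,0,0,20],[0,0,0.24,0,0,0,20],[0,0,0.24,0,0,0,20]]}}

```text
t: 18.8
tool_pos: [0.5147, -0.0129, 0.1313]
ee_rot: [[0.495, 0.869, 0.001], [0.869, -0.495, -0.001], [-0.0, 0.001, -1.0]]
ft_force: [-0.1, -0.4, -1.6]
width: 0.0361
```

Run:
```python
from h import *
c,o=shot("w16");save(c,"w16z.png",(130,80,400,330),3)
plan([0.5145,-0.0122,0.136],60.3)
s=arm.camera("side");save(s,"s16.png",(200,160,300,280),5)
```

```text
t 18.85 pos [ 0.5147 -0.0129  0.1313] yaw 60.33 j [-0.16  0.37  1.82 -0.    0.96 -1.21] w 0.0364 F [-1.4  0.3 -1.3]
 shift [ 0.021 -0.023 -0.187] turn [0.007 0.002 0.003] dist 4.7 mm
```

View pics/w16z.png

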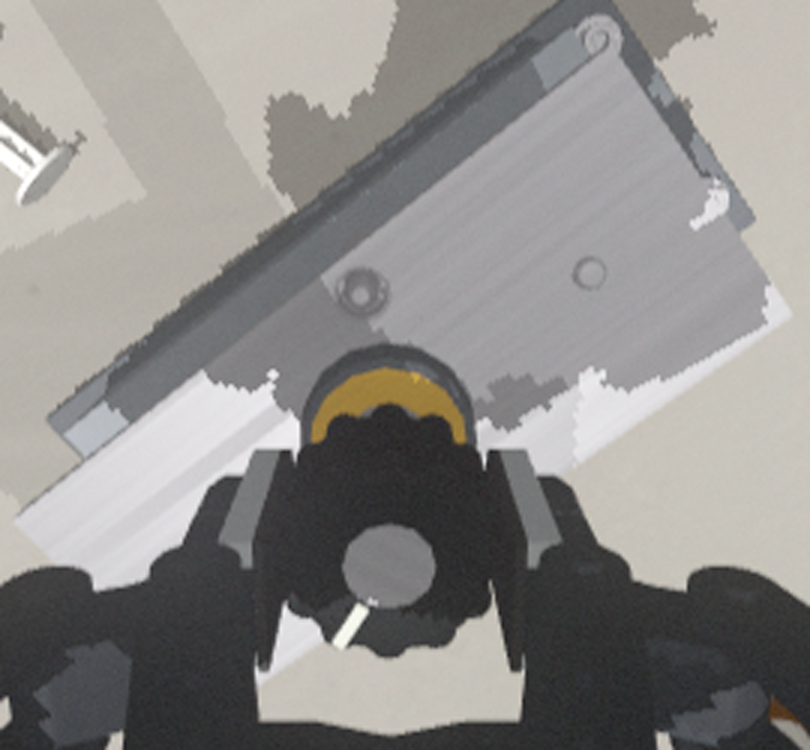

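View pics/s16.png

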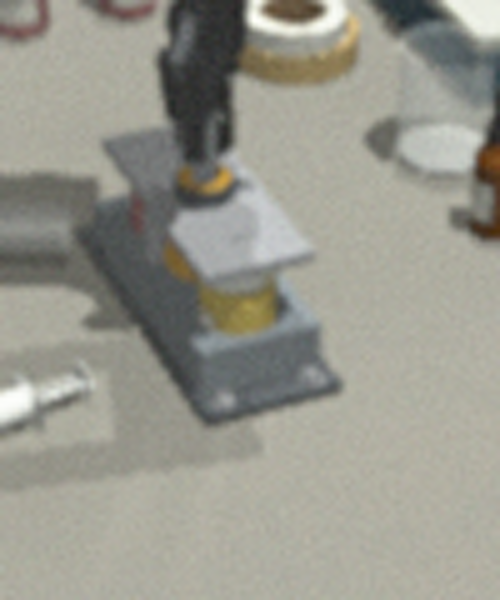

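Run:
```python
from h import *
outs=[]
for n,crop in (("s15",(200,160,300,280)),("c15",(220,140,340,250))):
    z=dict(np.load(n+".npz"))
    im=cv2.resize(z["image"][:,:,::-1],None,fx=5,fy=5,interpolation=cv2.INTER_CUBIC)
    t=np.radians(8.7);R=np.array([[np.cos(t),-np.sin(t)],[np.sin(t),np.cos(t)]])
    for h,col in ((.091,(0,255,0)),(.096,(0,0,255))):
        P=np.array([(36,86),(-36,86),(-36,-86),(36,-86)])/1000@R.T+[.513,-.0122]
        u=proj(z,np.c_[P,np.full(4,h)])*5+2
        cv2.polylines(im,[u.astype(np.int32)],True,col,1)
    for w_,h,y in ((.04,.04,.092),(.046,.008,.113)):
        P=np.array([(w_,y),(-w_,y),(-w_,-y),(w_,-y)])@R.T+[.513,-.0122]
        cv2.polylines(im,[(proj(z,np.c_[P,np.full(4,h)])*5+2).astype(np.int32)],True,(255,255,0),1)
    x0,y0,x1,y1=crop;im=im[y0*5:y1*5,x0*5:x1*5];outs.append(im[:550,:500])
cv2.imwrite("pics/ov15.png",cv2.resize(np.hstack(outs),None,fx=.8,fy=.8))
```

```text
(no output)
```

View pics/ov15.png

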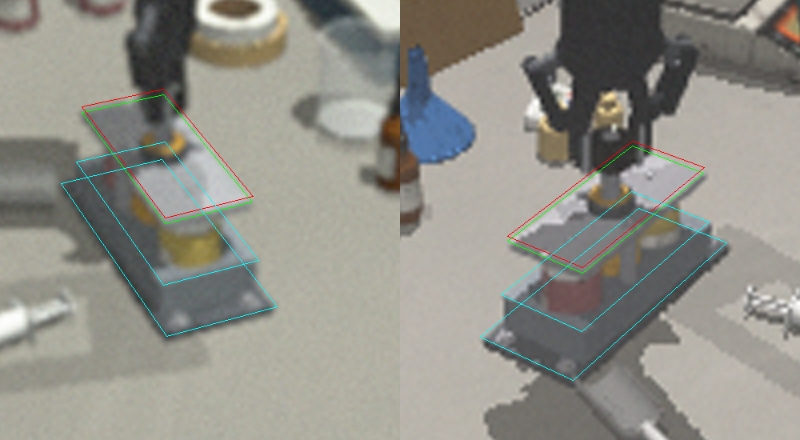

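Call:
{"op": "apply_moves", "data": {"series": [[0,0,0,0,0,-0.5,20],[0,0,0,0,0,-1.3,20],[0.01,0,0,0,0,-2.1,20],[0.01,-0.01,0,0,0,-2.9,20],[0.02,-0.01,0,0,0,-3.7,20],[0.02,-0.01,0,0,0,-4.5,20],[0.03,-0.02,0,0,0,-5.3,20],[0.03,-0.02,0,0,0,-6.1,20],[0.03,-0.02,0,0,0,-6.8,20],[0.03,-0.02,0,0,0,-7.0,20]]}}

```text
t: 19.9
tool_pos: [0.5146, -0.012, 0.1315]
ee_rot: [[-0.445, 0.895, 0.001], [0.895, 0.445, -0.001], [-0.001, 0.0, -1.0]]
ft_force: [-2.7, 1.0, 0.2]
width: 0.0364
```

Run:
```python
from h import *
c,o=shot("w17");save(c,"w17z.png",(130,80,400,330),3)
plan([0.5141,-0.0115,0.1313],150.5)
```

```text
t 19.95 pos [ 0.5146 -0.012   0.1315] yaw 116.4 j [-0.16  0.37  1.82 -0.    0.96 -2.19] w 0.0363 F [-1.8  0.4 -1.5]
 shift [ 0.029 -0.01   0.007] turn [ 0.     0.007 -4.262] dist 0.8 mm
```

View pics/w17z.png

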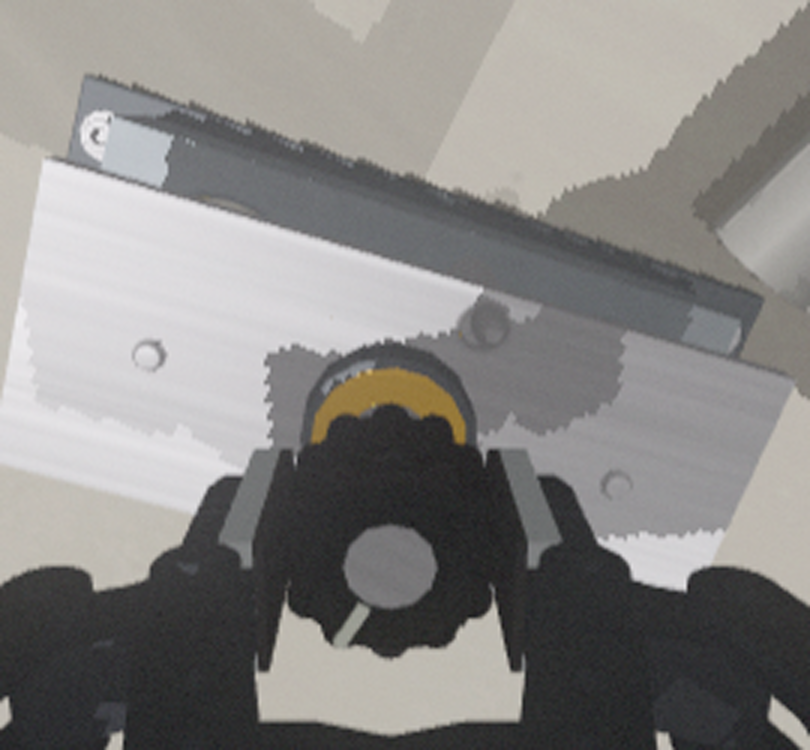

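Call:
{"op": "apply_moves", "data": {"series": [[0,0,0,0,0,-0.5,20],[0.01,0,0,0,0,-1.3,20],[0.01,0,0,0,0,-2.1,20],[0.02,0,0,0,0,-2.9,20],[0.03,-0.01,0,0,0,-3.7,20],[0.03,-0.01,0,0,0,-4.3,20],[0.03,-0.01,0,0,0,-4.3,20],[0.03,-0.01,0.1,0,0,-4.3,20],[0.03,-0.01,0.2,0,0,-4.3,20],[0.03,-0.01,0.2,0,0,-4.3,20]]}}

```text
t: 20.95
tool_pos: [0.514, -0.0115, 0.1262]
ee_rot: [[-0.872, 0.489, 0.0], [0.489, 0.872, -0.001], [-0.001, -0.0, -1.0]]
ft_force: [-0.7, 0.3, -1.9]
width: 0.0362
```

Run:
```python
from h import *
plan([0.5141,-0.0115,0.1255],150.5)
```

```text
t 20.95 pos [ 0.514  -0.0115  0.1262] yaw 150.72 j [-0.16  0.37  1.82 -0.    0.95 -2.79] w 0.0362 F [-0.7  0.3 -1.9]
 shift [-0.003  0.002  0.028] turn [-0.003  0.006  0.028] dist 0.7 mm
```

Call:
{"op": "apply_moves", "data": {"series": [[0,0,0.03,0,0,0,20],[0,0,0.06,0,0,0,20],[0,0,0.08,0,0,0,20],[0,0,0.08,0,0,0,20]]}}

```text
t: 21.35
tool_pos: [0.5142, -0.0114, 0.1259]
ee_rot: [[-0.872, 0.49, 0.001], [0.49, 0.872, -0.001], [-0.001, -0.0, -1.0]]
ft_force: [-6.1, -0.1, 17.2]
width: 0.0366
```

Run:
```python
from h import *
plan([0.5141,-0.0115,0.1255],150.5)
```

```text
t 21.35 pos [ 0.5142 -0.0114  0.1259] yaw 150.68 j [-0.16  0.37  1.82 -0.    0.94 -2.79] w 0.0366 F [-6.1 -0.1 17.2]
 shift [ 0.    -0.006  0.015] turn [-0.     0.01   0.023] dist 0.4 mm
```

Call:
{"op": "apply_moves", "data": {"series": [[0,0,0,0,0,0,55],[0,0,-0.02,0,0,0,55],[0,0,-0.02,0,0,0,55],[0,0,-0.02,0,0,0,55]]}}

```text
t: 21.75
tool_pos: [0.5145, -0.0114, 0.1263]
ee_rot: [[-0.872, 0.49, 0.002], [0.49, 0.872, -0.001], [-0.002, 0.0, -1.0]]
ft_force: [0.9, 0.8, -0.3]
width: 0.0551
```

Run:
```python
from h import *
c,o=shot("w18");save(c,"w18z.png",(130,80,400,330),3)
plan([0.5136,-0.0124,0.126],150.5)
s=arm.camera("side");save(s,"s18.png",(200,160,300,280),5)
```

```text
t 21.8 pos [ 0.5143 -0.0114  0.1262] yaw 150.67 j [-0.16  0.37  1.82 -0.    0.95 -2.79] w 0.0553 F [-0.7  0.8  0.2]
 shift [ 0.006 -0.05   0.009] turn [0.001 0.01  0.021] dist 1.3 mm
```

View pics/w18z.png

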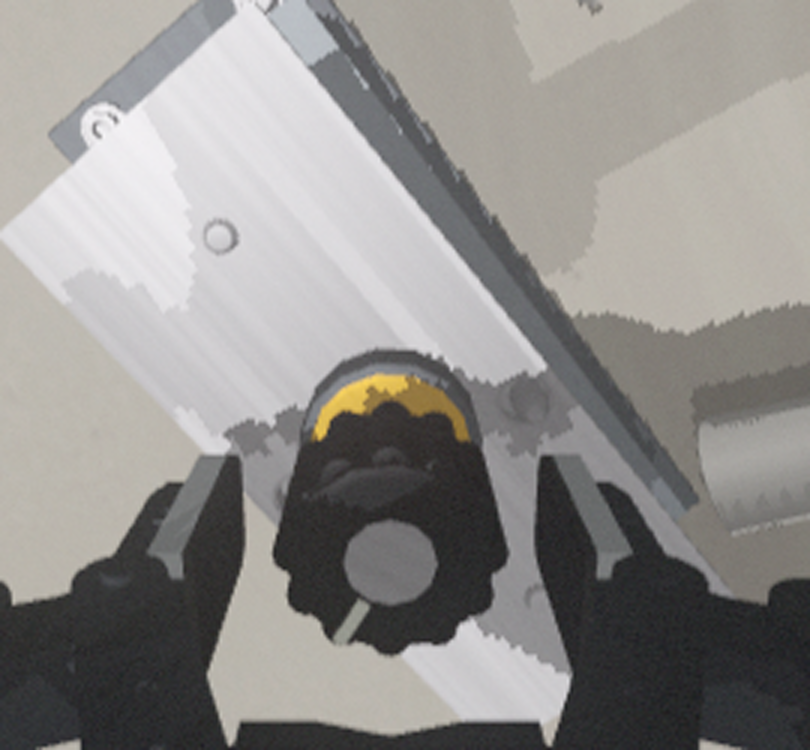

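View pics/s18.png

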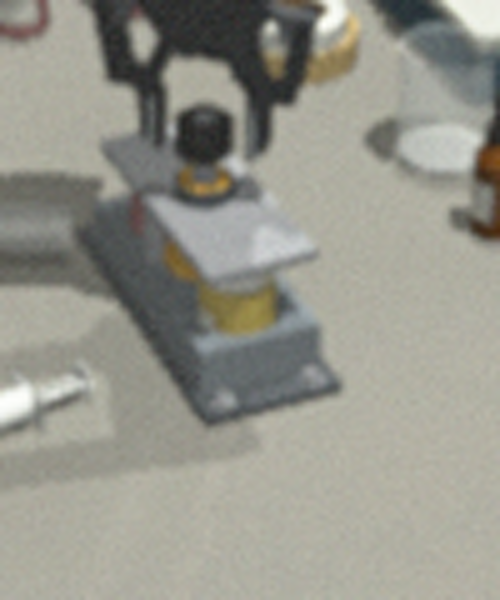

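Call:
{"op": "apply_moves", "data": {"series": [[0,0,0,0,0,0,20],[0,0,0,0,0,0,20],[0,0,0,0,0,0,20]]}}

```text
t: 22.15
tool_pos: [0.5143, -0.0114, 0.1263]
ee_rot: [[-0.872, 0.49, 0.001], [0.49, 0.872, -0.001], [-0.001, 0.0, -1.0]]
ft_force: [0.1, -0.2, 1.4]
width: 0.0366
```

```bash
cat >> h.py <<'E'
def circ(yaw,z,K=(.5136,-.0122),off=.001):
    a=np.radians(yaw); plan([K[0]+off*np.sin(a),K[1]-off*np.cos(a),z],yaw)
E
python3 - <<'E'
from h import *
circ(75,.1245)
E
```

```text
t 22.15 pos [ 0.5143 -0.0114  0.1263] yaw 150.67 j [-0.16  0.37  1.82 -0.    0.95 -2.79] w 0.0366 F [ 0.1 -0.2  1.4]
 shift [-0.03  -0.032  0.07 ] turn [7.000e-03 8.000e-03 9.459e+00] dist 2.1 mm
```

Call:
{"op": "apply_moves", "data": {"series": [[0,0,0.005,0,0,0.6,20],[0,0,0.01,0,0,1.6,20],[-0.01,-0.01,0.015,0,0,2.6,20],[-0.01,-0.01,0.02,0,0,3.6,20],[-0.01,-0.01,0.025,0,0,4.6,20],[-0.02,-0.02,0.03,0,0,5.6,20],[-0.02,-0.02,0.035,0,0,6.6,20],[-0.02,-0.02,0.04,0,0,7.6,20],[-0.03,-0.03,0.045,0,0,8.6,20],[-0.03,-0.03,0.052,0,0,9.4,20]]}}

```text
t: 23.15
tool_pos: [0.5149, -0.0128, 0.125]
ee_rot: [[0.256, 0.967, 0.002], [0.967, -0.256, -0.001], [-0.001, 0.002, -1.0]]
ft_force: [0.2, -1.0, 0.7]
width: 0.0362
```

Run:
```python
from h import *
c,o=shot("w19");save(c,"w19z.png",(130,80,400,330),3)
circ(-1,.1237)
```

```text
t 23.2 pos [ 0.5148 -0.0128  0.125 ] yaw 74.91 j [-0.16  0.38  1.82 -0.    0.94 -1.46] w 0.0363 F [-0.1 -0.6  0.7]
 shift [-0.029 -0.045  0.052] turn [ 1.600e-02 -4.000e-03  9.488e+00] dist 1.9 mm
```

View pics/w19z.png

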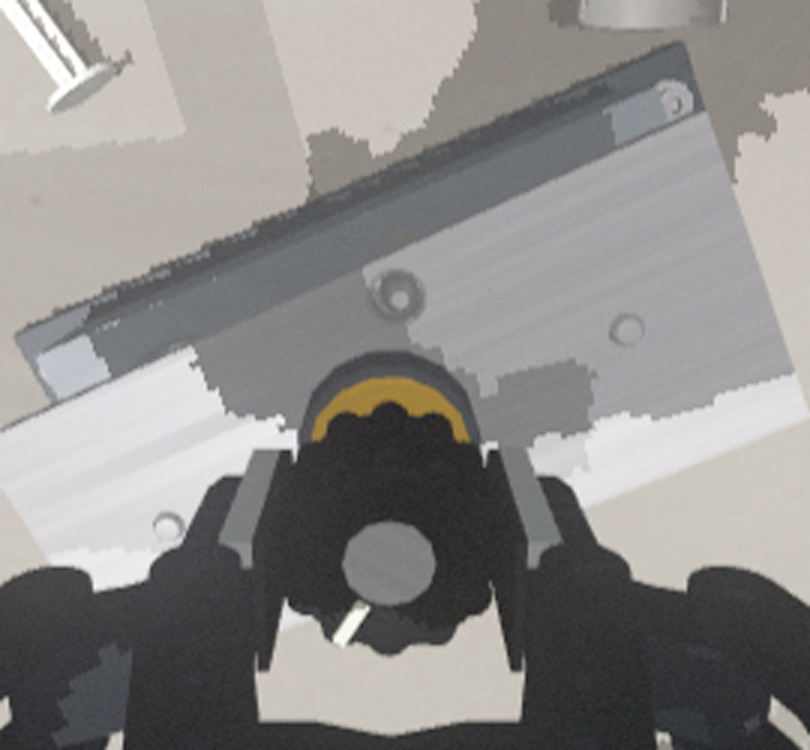

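Call:
{"op": "apply_moves", "data": {"series": [[0,0,0.005,0,0,0.6,20],[0,0,0.01,0,0,1.6,20],[-0.01,-0.01,0.015,0,0,2.6,20],[-0.01,-0.01,0.02,0,0,3.6,20],[-0.01,-0.02,0.025,0,0,4.6,20],[-0.02,-0.02,0.03,0,0,5.6,20],[-0.02,-0.03,0.035,0,0,6.6,20],[-0.02,-0.03,0.04,0,0,7.6,20],[-0.03,-0.04,0.045,0,0,8.6,20],[-0.03,-0.04,0.052,0,0,9.4,20]]}}

```text
t: 24.2
tool_pos: [0.5135, -0.0131, 0.1237]
ee_rot: [[1.0, -0.008, 0.001], [-0.008, -1.0, -0.001], [0.001, 0.001, -1.0]]
ft_force: [-1.5, -0.2, 3.2]
width: 0.0367
```

Run:
```python
from h import *
circ(-76.3,.1224)
```

```text
t 24.2 pos [ 0.5135 -0.0131  0.1237] yaw -0.47 j [-0.16  0.38  1.83 -0.    0.94 -0.15] w 0.0367 F [-1.5 -0.2  3.2]
 shift [-0.034 -0.027  0.053] turn [ 0.    -0.013  9.479] dist 1.7 mm
```

Call:
{"op": "apply_moves", "data": {"series": [[0,0,0.005,0,0,0.6,20],[0,0,0.01,0,0,1.6,20],[-0.01,-0.01,0.015,0,0,2.6,20],[-0.01,-0.01,0.02,0,0,3.6,20],[-0.01,-0.02,0.025,0,0,4.6,20],[-0.02,-0.02,0.03,0,0,5.6,20],[-0.02,-0.02,0.035,0,0,6.6,20],[-0.02,-0.02,0.04,0,0,7.6,20],[-0.03,-0.03,0.045,0,0,8.6,20],[-0.03,-0.03,0.05,0,0,9.4,20]]}}

```text
t: 25.2
tool_pos: [0.5119, -0.0117, 0.1225]
ee_rot: [[0.244, -0.97, -0.0], [-0.97, -0.244, 0.0], [-0.0, 0.0, -1.0]]
ft_force: [-1.7, 3.0, 3.8]
width: 0.0361
```

Run:
```python
from h import *
c,o=shot("w20");save(c,"w20z.png",(130,80,400,330),3)
circ(-151,.1211)
```

```text
t 25.25 pos [ 0.5119 -0.0117  0.1225] yaw -76.13 j [-0.16  0.38  1.83 -0.    0.94  1.17] w 0.0362 F [-2.4  2.3  4.1]
 shift [-0.004 -0.05   0.055] turn [ 0.    -0.     9.359] dist 1.9 mm
```

View pics/w20z.png

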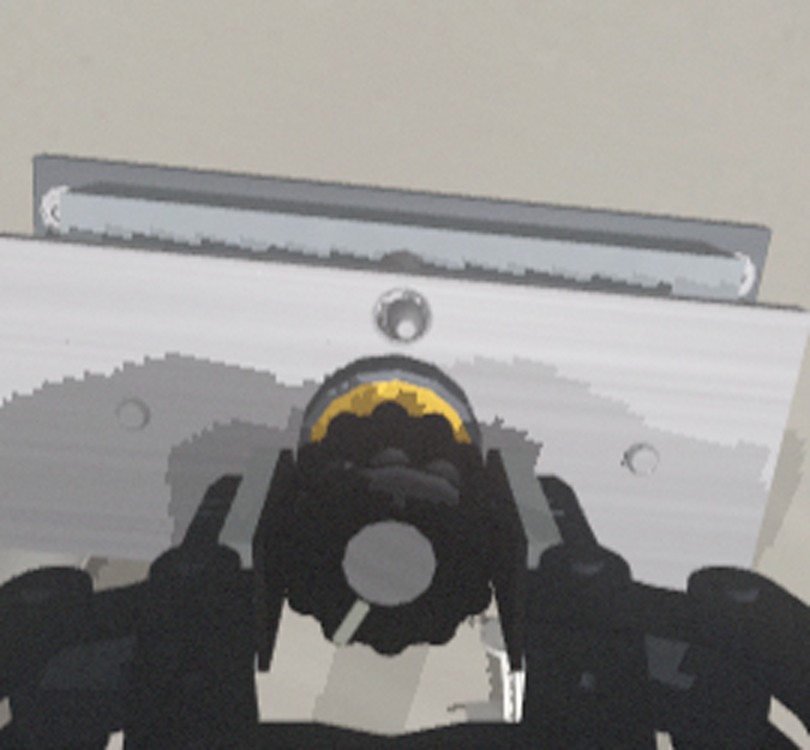

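Call:
{"op": "apply_moves", "data": {"series": [[0,0,0.005,0,0,0.6,20],[0,0,0.01,0,0,1.6,20],[0,-0.01,0.015,0,0,2.6,20],[0,-0.01,0.02,0,0,3.6,20],[0,-0.02,0.025,0,0,4.6,20],[0,-0.02,0.03,0,0,5.6,20],[0,-0.03,0.035,0,0,6.6,20],[0,-0.03,0.04,0,0,7.6,20],[0,-0.04,0.045,0,0,8.6,20],[0,-0.04,0.05,0,0,9.4,20]]}}

```text
t: 26.25
tool_pos: [0.513, -0.0108, 0.1213]
ee_rot: [[-0.878, -0.479, 0.0], [-0.479, 0.878, 0.001], [-0.001, 0.001, -1.0]]
ft_force: [-0.2, 3.5, 2.2]
width: 0.0365
```

Call:
{"op": "apply_moves", "data": {"series": [[0,0,0,0,0,0,20],[0,0,0,0,0,0,56],[0,0,0,0,0,0,56],[0,0,-0.02,0,0,0,56]]}}

```text
t: 26.65
tool_pos: [0.513, -0.0109, 0.1217]
ee_rot: [[-0.877, -0.48, 0.0], [-0.48, 0.877, 0.001], [-0.001, 0.001, -1.0]]
ft_force: [-0.1, -0.5, 0.1]
width: 0.0559
```

Run:
```python
from h import *
circ(-76,.1212)
```

```text
t 26.65 pos [ 0.513  -0.0109  0.1217] yaw -151.29 j [-0.16  0.38  1.83  0.    0.93  2.48] w 0.0559 F [-0.1 -0.5  0.1]
 shift [ 0.041 -0.046  0.02 ] turn [ 2.000e-03  7.000e-03 -9.411e+00] dist 1.6 mm
```

Call:
{"op": "apply_moves", "data": {"series": [[0,0,0,0,0,-1.0,56],[0.01,-0.01,0,0,0,-2.0,56],[0.01,-0.02,0,0,0,-3.0,56],[0.02,-0.02,0,0,0,-4.0,56],[0.02,-0.03,0,0,0,-5.0,56],[0.03,-0.03,0,0,0,-6.0,56],[0.03,-0.04,0,0,0,-7.0,56],[0.04,-0.04,0,0,0,-8.0,56],[0.04,-0.04,0,0,0,-8.5,56],[0.04,-0.04,0,0,0,-8.5,56]]}}

```text
t: 27.65
tool_pos: [0.5126, -0.0124, 0.1217]
ee_rot: [[0.118, -0.993, 0.0], [-0.993, -0.118, 0.001], [-0.001, -0.0, -1.0]]
ft_force: [0.3, -1.2, -0.5]
width: 0.0563
```

Run:
```python
from h import *
c,o=shot("w21");save(c,"w21z.png",(130,80,400,330),3)
circ(-151,.1207)
s=arm.camera("side");save(s,"s21.png",(200,160,300,280),5)
```

```text
t 27.7 pos [ 0.5126 -0.0124  0.1217] yaw -83.34 j [-0.16  0.38  1.83  0.    0.93  1.29] w 0.0563 F [-0.3  0.1  0.4]
 shift [-0.039 -0.025  0.04 ] turn [2.000e-03 7.000e-03 8.458e+00] dist 1.5 mm
```

View pics/w21z.png

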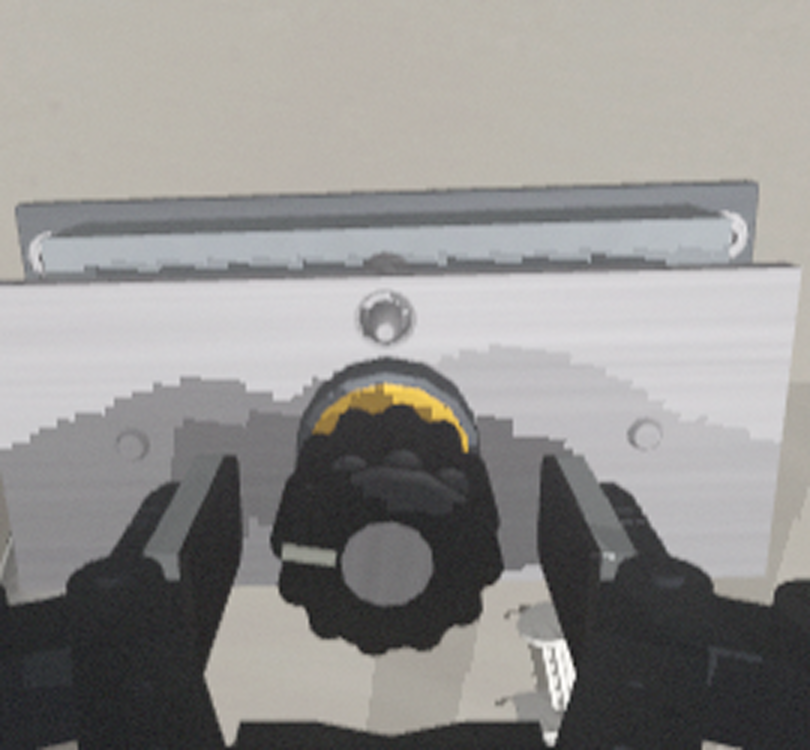

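View pics/s21.png

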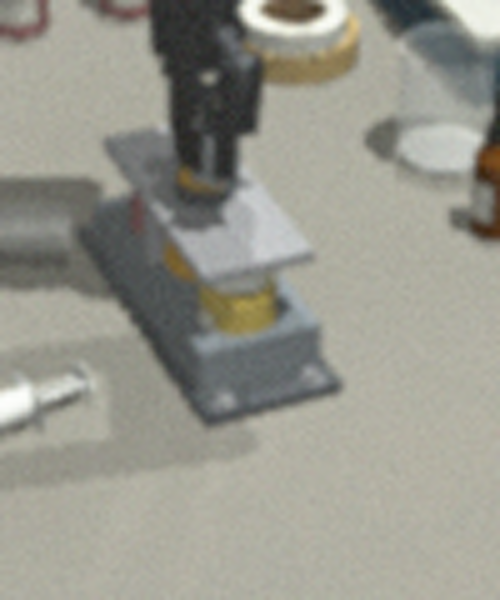

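Call:
{"op": "apply_moves", "data": {"series": [[0,0,0,0,0,0,20],[0,0,0,0,0,0,20],[0,0,0,0,0,0,20],[0,0,0,0,0,0,20]]}}

```text
t: 28.15
tool_pos: [0.5127, -0.0123, 0.1219]
ee_rot: [[0.115, -0.993, 0.0], [-0.993, -0.115, 0.001], [-0.001, -0.0, -1.0]]
ft_force: [-1.0, 1.2, 5.3]
width: 0.0365
```

Call:
{"op": "apply_moves", "data": {"series": [[0,0,0.005,0,0,0.6,20],[0,0,0.01,0,0,1.6,20],[0,-0.01,0.015,0,0,2.6,20],[-0.01,-0.01,0.02,0,0,3.6,20],[-0.01,-0.01,0.025,0,0,4.6,20],[-0.02,-0.02,0.03,0,0,5.6,20],[-0.02,-0.02,0.035,0,0,6.6,20],[-0.03,-0.02,0.04,0,0,7.5,20],[-0.03,-0.02,0.043,0,0,8.0,20],[-0.03,-0.02,0.043,0,0,8.0,20]]}}

```text
t: 29.15
tool_pos: [0.513, -0.0113, 0.1209]
ee_rot: [[-0.843, -0.538, 0.0], [-0.538, 0.843, 0.001], [-0.001, 0.001, -1.0]]
ft_force: [-0.6, 0.8, 3.5]
width: 0.0364
```

Run:
```python
from h import *
c,o=shot("w22");save(c,"w22z.png",(130,80,400,330),3)
circ(-151,.1207)
s=arm.camera("side");save(s,"s22.png",(200,160,300,280),5)
s=arm.camera("scene");save(s,"c22.png",(140,120,340,300),4)
plan([0,0,0])
```

```text
t 29.2 pos [ 0.5131 -0.0114  0.1209] yaw -147.3 j [-0.16  0.38  1.83  0.    0.93  2.41] w 0.0365 F [-1.   2.4  3.5]
 shift [-0.003  0.     0.007] turn [0.006 0.006 0.463] dist 0.2 mm
t 29.3 pos [ 0.513  -0.0114  0.1209] yaw -147.29 j [-0.16  0.38  1.83  0.    0.93  2.41] w 0.0363 F [-0.8  2.   2.8]
 shift [17.024 11.47   4.829] turn [0.006 0.006 0.   ] dist 527.2 mm
```

View pics/w22z.png

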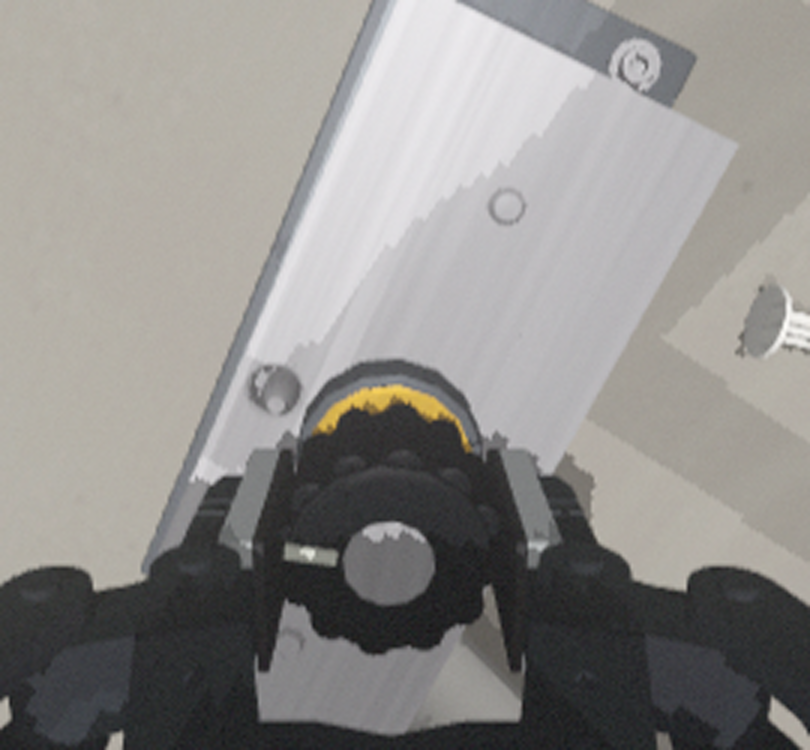

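View pics/s22.png

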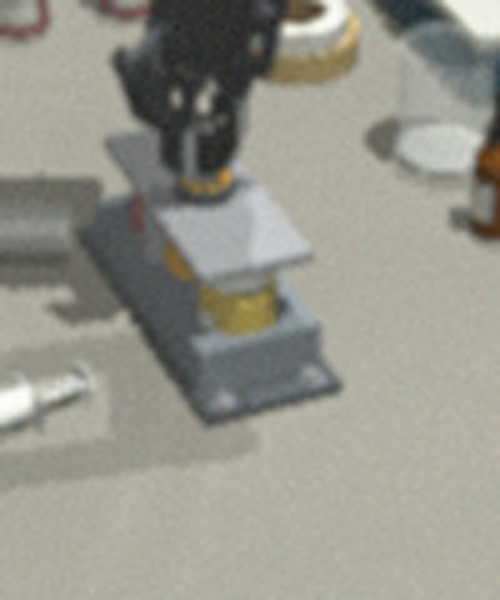

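View pics/c22.png

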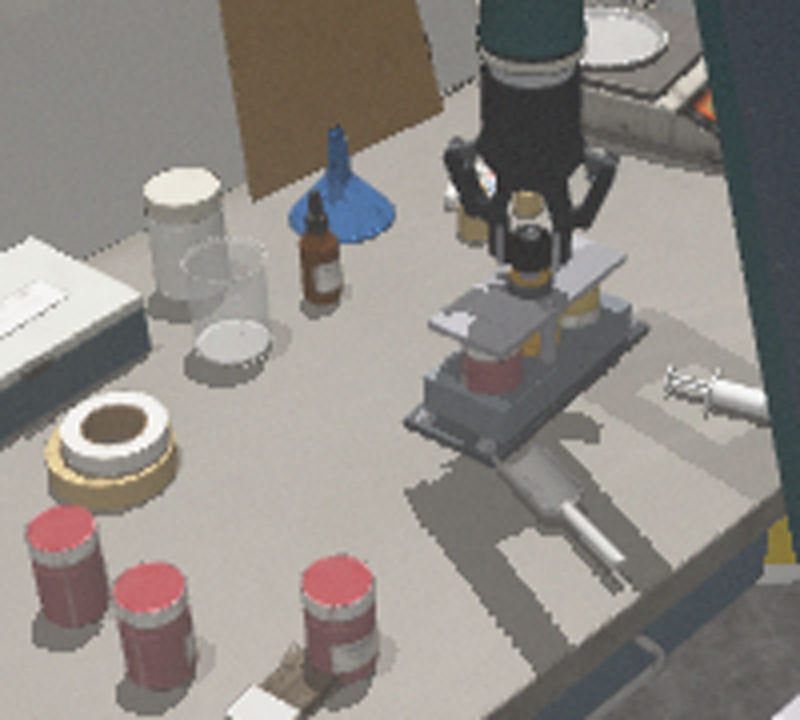

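Run:
```python
from h import *
o=arm.get_obs();print(o["t"],o["width"],o["ft_force"],o["joint_velocities"])
print(arm.finish_job())
```

```text
29.3 0.03633909047886822 [-0.80810896  1.96128608  2.81176051] [-2.21010973e-03  8.60945972e-04  2.33203110e-04 -7.49604808e-05
  8.22352507e-04  6.35918687e-03]
the job is handed in; nothing more can be done
None
```

The job is handed in at t = 29.3 s, with the gripper still holding the knob and the screw started. The hand-in gave no verdict.

- **Jars:** I put the red jar, the one farthest to the robot's right, in `pocket_left` and the yellow jar in `pocket_right`. I took the only yellow jar to be `jar_b`. In the wrist view, taken before the lid went on, both stood upright, within about 2 mm of their pocket centres. Their height was judged by eye and by the lowering depth, not measured.
- **Lid:** It is over both pins. While lowering, the wrist force fell by about 3 N, which fits the lid coming to rest on its seat. In the later pictures it lay flat, and it did not lift or shift while the knob turned.
- **Screw:** I turned the knob back from about 1.18 rad to about -0.40 rad. It then sank with no resistance to about 11 mm of drop and met firm contact there (17 N). I opened the grip so it could sit.
- **Forward turn:** I then turned it forward to about 5.97 rad, with one regrip at about 4.87 rad. I estimate a final drop of 16.5 to 17.5 mm.
- **Last checks:** The knob was gripped at 36 mm opening with about 3 N at the wrist, and the arm was at rest. The bystanders in view looked unmoved.

The knob angle and drop are worked out from the index line and the height of the hand, since neither joint can be read directly. Nothing failed. The only disagreement was one estimate of the clamp's centre, which was about 2 mm off the others. I settled it by lining the lid hole up on the pin before lowering.

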